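# Link the warming plates and warm the side dishes

### The job

Set up the warming station: first slide the two black heating plates up to the control unit so that unit, plate and plate stand in one straight row with closed joints, handles towards the robot, the front edges in line. Then stand every small lidded steel container upright and wholly on the plates and push the orange heat slide all the way back to its end stop (away from the robot), and only then press the red power key, the white timer key and the green start key in that order, one at a time and each fully down. Leave the other kitchen things as they are; if a plate or container gets shifted, put it right again.

Things in the scene. Friction and masses are not known exactly. Their poses are not given: they have to be found in the camera images.
- warmer: control unit, fixed: cream box 210 mm deep (x) x 120 wide (y) x 40 high, black panel on top. Origin: centre of its underside; x points away from the robot. The plates join on its flat +y side: a joined first plate has its origin at the unit's own (0, 125 mm), the second at (0, 255 mm), both parallel to it.
- plate_a: loose plate, 210 mm deep (x) x 130 wide (y) x 24 high, 0.45 kg, flat black glass top; both plates alike. Origin: centre of the underside; x points away from the robot, +y away from the unit. Handle bar over the front edge at x -94 mm: 14 thick in x, 80 long in y, z 36 to 50 mm; gripped across x, it slides the plate. Two steel containers fit, at x -12 and +64 mm, clear of the handle.
- plate_b: loose plate, 210 mm deep (x) x 130 wide (y) x 24 high, 0.45 kg, flat black glass top; both plates alike. Origin: centre of the underside; x points away from the robot, +y away from the unit. Handle bar over the front edge at x -94 mm: 14 thick in x, 80 long in y, z 36 to 50 mm; gripped across x, it slides the plate. Two steel containers fit, at x -12 and +64 mm, clear of the handle.
- tin_1: round steel container with a closed snap lid (teal seal ring and teal disc on the lid), 64 mm diameter, 42 mm high, about 0.14 kg, stands upright on the shelf. Origin: centre of its underside, z up. May be absent. Best gripped across its diameter from above.
- tin_2: round steel container with a closed snap lid (teal seal ring and teal disc on the lid), 64 mm diameter, 42 mm high, about 0.14 kg, stands upright on the shelf. Origin: centre of its underside, z up. May be absent. Best gripped across its diameter from above.
- tin_3: round steel container with a closed snap lid (teal seal ring and teal disc on the lid), 64 mm diameter, 42 mm high, about 0.14 kg, stands upright on the shelf. Origin: centre of its underside, z up. May be absent. Best gripped across its diameter from above.
- tin_4: round steel container with a closed snap lid (teal seal ring and teal disc on the lid), 64 mm diameter, 42 mm high, about 0.14 kg, stands upright on the shelf. Origin: centre of its underside, z up. May be absent. Best gripped across its diameter from above.
- heat_slide (a joint): orange heat slide in m: starts near 0, 0.060 at the end stop (slid along the control unit's +x, away from the robot). About 1.5 N of friction, stays where it is left.
- heat_slide_top (a point): centre of the top of the slide's grip, 64 mm above the table; the grip is 14 mm thick in the sliding direction, 24 mm wide and stands 22 mm over the unit's top. It runs 57 mm beside the row of keys.
- power_key_top (a point): red power key, nearest the robot of three keys 40 mm apart in a row along the unit's x; cap 24 x 30 mm, point at the centre of its top, 48 mm above the table; sprung, 5 mm travel straight down, about 5 N to the bottom.
- timer_key_top (a point): white timer key, the middle one; cap 24 x 30 mm, point at the centre of its top, 48 mm above the table; sprung, 5 mm travel straight down, about 5 N to the bottom.
- start_key_top (a point): green start key, the farthest from the robot; cap 24 x 30 mm, point at the centre of its top, 48 mm above the table; sprung, 5 mm travel straight down, about 5 N to the bottom.
- power_key (a joint): travel of the red power key in m: 0 up, 0.005 fully down
- timer_key (a joint): travel of the white timer key in m: 0 up, 0.005 fully down
- start_key (a joint): travel of the green start key in m: 0 up, 0.005 fully down
- ramekin: glass ramekin, 72 mm diameter, 42 mm high, standing among the steel containers; origin: centre of its underside. To be left alone.
- cup: blue plastic cup, 76 mm diameter, 90 mm high, behind the steel containers; origin: centre of its underside. To be left alone.
- spatula: wooden spatula, 280 mm long, lying flat on the table in front of the plates, handle towards own -x; origin near its middle. To be left alone.
There are look-alikes about, which are no part of the job. Leave any purple look-alike of the tin_3 alone.

How it is judged:
By the outcome, as a careful person would: the job done as asked, in the order asked, and still so for the second after the job is handed in, with the robot touching nothing.
Of tin_1, tin_2, tin_3, tin_4 only 2 to 4 are there at a start; the rules pass over those that are not, and their reading is None.
At some moment in a run one of plate_a, plate_b may be knocked a few centimetres aside while the robot is not near it.
Once in a run the grip may slacken for a moment while it holds something.
It also fails if it takes over 210 s, if anything falls off the work surface, if the arm or the gripper's body presses on something with over 40 N, if the wrist force passes 120 N, or if a joint passes its speed limit or range.

### The arm

A 6-joint arm with a two-finger parallel gripper is mounted at the origin on the work surface. World frame = base frame: x ahead of the robot, y to its left, z up, the work surface at z = 0. Lengths are in m, angles in rad, forces in N, time in s.
With the tool pointing down it reaches from about 0.35 to 0.725 m from the base axis. Payload 4.3 kg.
Tool frame: the origin (TCP) lies on the centre line of the jaws, within the pads' length; the fingertips stand ahead of it and the grasp point (between the pads) lies 8 mm behind it (ctrl.tip_extent is the z of the fingertips in the tool frame, in m); z points along the fingers, y is the line along which they close (so a half turn about z gives the same grasp; the last joint's range is limited). The gripper opens to 85 mm and grips with 20 to 120 N. Pads are 22 mm wide; open, the fingers measure 114 mm over their backs; the gripper's body (76 mm by 85 mm) begins 54 mm behind the grasp point. The pads swing forward as they close: fully open they stand 13 mm farther back than shut.
Start: joints at [1.117, 0.377, 0.081, 1.274, 0, 1.46], TCP at [0.194, 0.541, 0.242] pointing down, gripper open.
Joint ranges: [-2.72, 2.72], [-0.84, 1.66], [-1.02, 1.22], [-1.77, 2.12], [-1.37, 1.28], [-3.14, 3.14]. Speed limits (rad/s): [2.57, 2.57, 3.14, 3.14, 3.14, 3.14].

### API

Orientations are given as a unit quaternion [w, x, y, z].
In Python, from bench import ctrl gives the robot as it stands. The module is installed in compiled form; this text tells all that it offers.
- The arm moves only by the shell command python3 -m jog 'ROWS'. ROWS is JSON, a list of rows, each a list of 7 numbers: the shift along the tool's x, y, z scaled (see below), then the turn, a rotation vector about the tool's x, y, z scaled (see below), then the opening, from 0 (shut) to 1 (fully open). A call has 1 to 20 rows; each row is the pose to reach, as a shift and turn from the pose commanded when the call began, along the tool's axes at that moment, turning the shorter way round; what a row does not reach only later rows make up. The controller multiplies each number of a shift by 0.12 m and each number of a turn by 2 pi rad. A row lasts 1/10 s, in which the tool goes at most 50 mm and 8.59 degrees, less where a joint would pass 70% of its speed; a pose out of reach is approached as far as the arm can. A call with a number of a shift or a turn outside -1 to 1 is refused whole. A call with a gripper value outside its range is refused whole. The fingers move at their own pace and stop on an object; the grip force is fixed at half the most. Time passes only in rows, so rows that repeat a pose let the fingers close. It gives the time, the measured TCP pose, the force, the opening and the grip force at its end, in the units of the state.
- ctrl.get_obs(): the state, without advancing time (a new reading comes with each control period).
- ctrl.camera(name): name is "scene" or "top" or "wrist"; returns a dict with "image" (400x640x3 uint8, red, green, blue), "depth" (400x640 float32, m along the optical axis (not along the pixel's ray), 0 where there is no reading), "fx", "fy", "cx", "cy" (pixels), "pose" (4x4, takes a point from camera to world coordinates); the wrist camera has in their place "tool_from_camera" (4x4, takes a point from camera to tool coordinates, whose origin is the TCP and whose axes are the flange's). Camera axes: x right, y up, looking along -z (the intrinsics and any distortion apply to the point x, -y, -z); pixel columns grow to the right and rows downward; lengths in m; the calibration is good to about 2 mm. A picture is of the moment at which its call begins: read the wrist's pose just before it.
- ctrl.close_job(): hands the job in; it is judged then, once.
The state is a dict: "time": time; "q": joint angles; "joint_vel": joint speeds; "tau": joint torques, N m; "ee_pos": TCP position; "orientation": TCP orientation; "wrist_force": force on the tool from outside, world axes, zero at the start; "moment": the same for the moment, N m; "finger_gap": opening from 0.0 (shut) to 1.0 (fully open); "finger_force": force on a finger pad.
Only numpy, scipy, OpenCV 4.12 (cv2) and the standard library are available. Lean on these libraries where they do the work, as an engineer would, in place of code of your own. Each camera call takes 0.05 s, during which the arm holds its last target. There are 200 camera calls.

## Working session

There is one attempt and no reset: what is moved stays moved. The work goes in short steps, Python scripts to look and compute and a shell command to move; the robot and the scene stay as the last step left them, time stands still between calls to the robot, and variables do not carry over. Pictures are saved under pics/ and viewed, at most 14 in all, crops included, and the job is handed in when it is done.

```bash
mkdir -p pics; cat > h.py <<'E'
import numpy as np, cv2
from bench import ctrl
from scipy.spatial.transform import Rotation as R
def tool():
    o=ctrl.get_obs(); q=o["orientation"]
    T=np.eye(4); T[:3,:3]=R.from_quat([q[1],q[2],q[3],q[0]]).as_matrix(); T[:3,3]=o["ee_pos"]; return T
def shot(n,f=None):
    T=tool(); c=ctrl.camera(n)
    if n=="wrist": c["pose"]=T@c["tool_from_camera"]
    if f: cv2.imwrite("pics/"+f,c["image"][:,:,::-1])
    return c
def cloud(c):
    v,u=np.mgrid[0:400,0:640]; d=c["depth"]
    p=np.stack([(u-c["cx"])/c["fx"]*d,-(v-c["cy"])/c["fy"]*d,-d],-1)
    P=np.asarray(c["pose"]); w=p@P[:3,:3].T+P[:3,3]; w[d<=0]=np.nan; return w
def ray(c,u,v,z):
    P=np.asarray(c["pose"]); r=P[:3,:3]@np.array([(u-c["cx"])/c["fx"],-(v-c["cy"])/c["fy"],-1.])
    o=P[:3,3]; return o+r*(z-o[2])/r[2]
E
python3 - <<'E'
from h import *
for n in("top","scene"):
    c=shot(n,n+"0.png"); print(n,c["fx"],c["cx"],c["cy"],{k:c[k] for k in c if k not in("image","depth")})
    np.savez(n+"0.npz",**{k:c[k] for k in("image","depth","pose","fx","fy","cx","cy")})
o=ctrl.get_obs();print(o,ctrl.tip_extent); print(tool())
E
```

```text
top 517.2072135445322 328.42181129383596 193.95522961574653 {'fx': 517.2072135445322, 'fy': 517.2072135445322, 'cx': 328.42181129383596, 'cy': 193.95522961574653, 'pose': array([[ 0.00251745,  0.98857355, -0.1507183 ,  0.35614188],
       [-0.99993304,  0.00419092,  0.01078667,  0.04271239],
       [ 0.01129506,  0.15068105,  0.9885179 ,  1.43356525],
       [ 0.        ,  0.        ,  0.        ,  1.        ]])}
scene 497.19203219067106 319.97291154322033 195.68310850034564 {'fx': 497.19203219067106, 'fy': 497.19203219067106, 'cx': 319.97291154322033, 'cy': 195.68310850034564, 'pose': array([[ 0.84307167, -0.41849133,  0.33777977,  1.0388249 ],
       [ 0.53766526,  0.64174961, -0.54687614, -0.74417628],
       [ 0.01209288,  0.64266822,  0.76604916,  1.14607298],
       [ 0.        ,  0.        ,  0.        ,  1.        ]])}
{'time': 0.1, 'q': array([1.11671279e+00, 3.78007082e-01, 7.97765314e-02, 1.27441201e+00,
       4.14470433e-06, 1.46049482e+00]), 'joint_vel': array([ 0.00185426, -0.00101312,  0.00259084, -0.00048111,  0.00042931,
       -0.00084946]), 'tau': array([ 7.57701837e-04, -4.64693213e+01,  2.70582372e+01,  1.19724459e-02,
       -7.66212088e-05,  1.18788503e-05]), 'ee_pos': array([0.19354785, 0.54084488, 0.24145115]), 'orientation': array([-2.59043251e-04,  1.71045729e-01,  9.85262659e-01, -8.86027221e-04]), 'wrist_force': array([-0.14280785,  0.05877641,  0.48601864]), 'moment': array([ 0.00729866, -0.0072563 ,  0.00735779]), 'finger_force': 0.0, 'finger_gap': 1.0018033162480962} 0.011
[[-9.41486583e-01  3.37049481e-01 -8.13553629e-04  1.93547847e-01]
 [ 3.37050399e-01  9.41485147e-01 -1.65732259e-03  5.40844885e-01]
 [ 2.07348940e-04 -1.83455555e-03 -9.99998296e-01  2.41451145e-01]
 [ 0.00000000e+00  0.00000000e+00  0.00000000e+00  1.00000000e+00]]
```

View pics/top0.png

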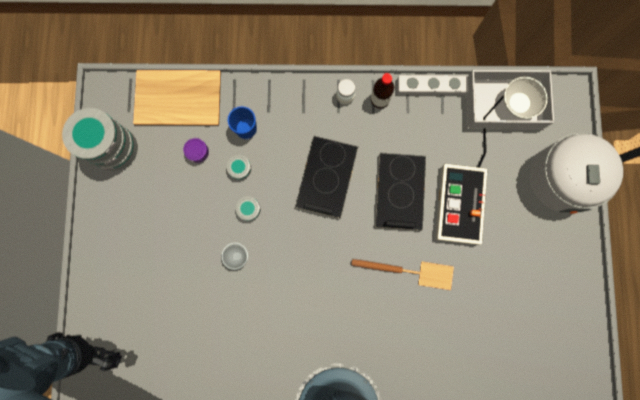

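View pics/scene0.png

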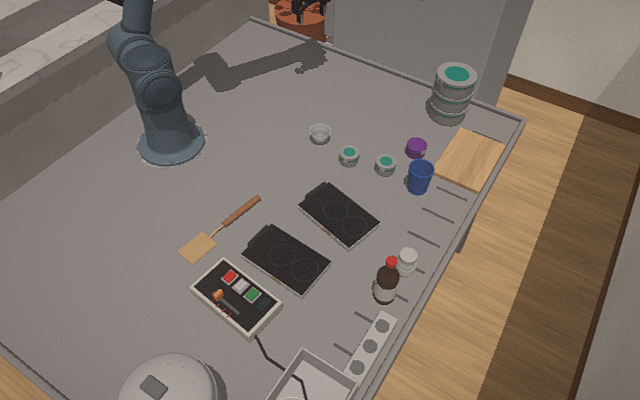

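The top view shows the unit at (463,204), plates at (401,190) and (327,177), and the spatula at (405,270). There are two candidate tins with teal lids, at (238,167) and (248,209). The look-alikes are a purple tin at (196,151) and a large tiered tin at (90,130). The ramekin is at (235,256) and the cup at (241,122). I'll measure these next.

```bash
cat > m.py <<'E'
from h import *
def blobs(mask,amin=30):
    n,l,s,ce=cv2.connectedComponentsWithStats(mask.astype(np.uint8)); return [(l==i) for i in range(1,n) if s[i,4]>=amin]
def rect(c,m,z):
    cs,_=cv2.findContours(m.astype(np.uint8),cv2.RETR_EXTERNAL,cv2.CHAIN_APPROX_NONE); k=max(cs,key=cv2.contourArea)[:,0]
    k=cv2.convexHull(k)[:,0]; w=np.array([ray(c,u,v,z)[:2] for u,v in k])
    return cv2.minAreaRect((w*1000).astype(np.float32))
E
python3 - <<'E'
from m import *
for n in("top","scene"):
    c=dict(np.load(n+"0.npz")); hsv=cv2.cvtColor(c["image"],cv2.COLOR_RGB2HSV); H,S,V=[hsv[...,i].astype(int) for i in range(3)]
    w=cloud(c); print(n)
    for name,mk,z in [("teal",(H>75)&(H<95)&(S>100)&(V>60),.042),("purple",(H>130)&(H<160)&(S>100),.042),("red",((H<6)|(H>174))&(S>170)&(V>120),.048),("green",(H>55)&(H<75)&(S>120)&(V>80),.048),("orange",(H>6)&(H<13)&(S>150)&(V>150),.064),("blue",(H>105)&(H<125)&(S>150),.09)]:
        for b in blobs(mk,12):
            v,u=np.nonzero(b); p=ray(c,u.mean(),v.mean(),z); print(name,b.sum(),round(u.mean()),round(v.mean()),p.round(4),"depth z",np.nanmedian(w[b],0).round(3), rect(c,b,z)[1] if b.sum()>60 else "")
    dark=(V<55)&(S<120)&(np.nanmean(w,-1)==np.nanmean(w,-1))
    for b in blobs(dark,600):
        v,u=np.nonzero(b); x=np.nanmedian(w[b],0); z=.04 if x[2]>.03 else .024
        print("dark",b.sum(),round(u.mean()),round(v.mean()),x.round(3),rect(c,b,z))
E
```

```text
top
teal 750 88 133 [0.7365 0.6913 0.042 ] depth z [0.7   0.63  0.173] (83.66357421875, 84.30706024169922)
teal 140 238 166 [0.6447 0.2761 0.042 ] depth z [0.645 0.276 0.041] (33.624908447265625, 34.91670608520508)
teal 25 457 176 [ 0.6194 -0.3246  0.042 ] depth z [ 0.619 -0.326  0.041] 
teal 140 247 208 [0.5291 0.2477 0.042 ] depth z [0.529 0.248 0.042] (32.938209533691406, 32.42488479614258)
purple 429 195 150 [0.6896 0.3936 0.042 ] depth z [0.69  0.394 0.041] (61.992820739746094, 63.76396942138672)
red 78 386 78 [ 0.8964 -0.1347  0.048 ] depth z [ 0.849 -0.119  0.17 ] (26.63715171813965, 24.67764663696289)
red 67 452 218 [ 0.503  -0.3072  0.048 ] depth z [ 0.503 -0.307  0.049] (24.35125160217285, 18.98128318786621)
green 67 455 189 [ 0.5824 -0.3157  0.048 ] depth z [ 0.582 -0.316  0.048] (16.54369354248047, 24.990345001220703)
orange 13 476 214 [ 0.5112 -0.3662  0.064 ] depth z [ 0.512 -0.368  0.058] 
blue 657 242 122 [0.7557 0.26   0.09  ] depth z [0.775 0.268 0.044] (85.65397644042969, 70.47026824951172)
dark 3130 326 177 [0.62  0.034 0.025] ((620.2462768554688, 33.1529541015625
[... 1591 characters left out ...]
4 ] depth z [-0.379  1.474 -0.39 ] (57.21589660644531, 78.03782653808594)
orange 45 292 19 [-0.0346  0.7533  0.064 ] depth z [-0.484  1.379 -0.392] 
orange 22 218 294 [ 0.5216 -0.3704  0.064 ] depth z [ 0.52  -0.37   0.062] 
dark 2195 338 214 [0.626 0.026 0.024] ((617.3828735351562, 31.351890563964844), (125.89885711669922, 214.6934356689453), 76.22459411621094)
dark 2764 287 259 [ 0.589 -0.177  0.025] ((578.3295288085938, -174.06980895996094), (125.61978912353516, 212.94493103027344), 85.95072174072266)
dark 1294 238 298 [ 0.563 -0.346  0.041] ((544.8201904296875, -338.52801513671875), (100.61380767822266, 188.22689819335938), 83.39252471923828)<stdin>:8: RuntimeWarning: Mean of empty slice
```

```bash
python3 - <<'E'
import cv2,numpy as np
a=cv2.imread("pics/top0.png")[80:280,170:500]; cv2.imwrite("pics/crop0.png",cv2.resize(a,None,fx=2.4,fy=2.4,interpolation=cv2.INTER_CUBIC))
E
```

```text
(no output)
```

View pics/crop0.png

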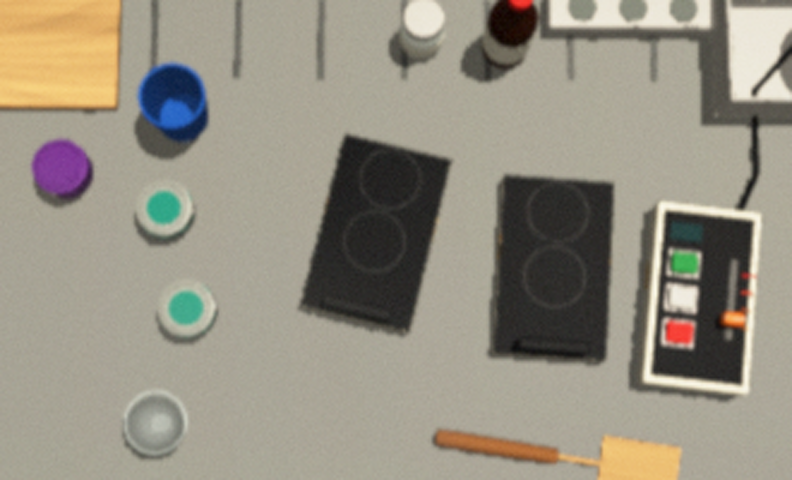

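The crop confirms two standard tins, at crop (163,208) and (186,307): steel rims with a teal disc and z≈0.041. The purple tin at (62,168) and the large tiered tin are look-alikes. Next I'll move over the unit and look with the wrist camera.

```bash
cat >> h.py <<'E'
def go(x,y,z,az):  # print the shift/turn numbers to a tool-down pose; az = azimuth of tool y, deg
    T=tool(); a=np.radians(az); yv=np.array([np.cos(a),np.sin(a),0]); zv=np.array([0,0,-1.])
    G=np.stack([np.cross(yv,zv),yv,zv],1); s=T[:3,:3].T@(np.array([x,y,z])-T[:3,3])/.12
    r=R.from_matrix(T[:3,:3].T@G).as_rotvec()/(2*np.pi); print("shift",s.round(3),"turn",r.round(4))
E
python3 -m jog '[[-0.8,-1,-0.3,0,0,0.1953,1],[-0.8,-1,-0.3,0,0,0.1953,1],[-0.8,-1,-0.3,0,0,0.1953,1],[-0.8,-1,-0.3,0,0,0.1953,1],[-0.8,-1,-0.3,0,0,0.1953,1],[-0.8,-1,-0.3,0,0,0.1953,1],[-0.8,-1,-0.3,0,0,0.1953,1],[-0.8,-1,-0.3,0,0,0.1953,1],[-0.8,-1,-0.3,0,0,0.1953,1],[-0.8,-1,-0.3,0,0,0.1953,1]]'
python3 -m jog '[[-1,0.7,0,0,0,0,1],[-1,0.7,0,0,0,0,1],[-1,0.7,0,0,0,0,1],[-1,0.7,0,0,0,0,1],[-1,0.7,0,0,0,0,1]]'
python3 -m jog '[[-1,0.7,0,0,0,0,1],[-1,0.7,0,0,0,0,1],[-1,0.7,0,0,0,0,1],[-1,0.7,0,0,0,0,1],[-1,0.7,0,0,0,0,1]]'
python3 -m jog '[[-1,0.4,0,0,0,0,1],[-1,0.4,0,0,0,0,1],[-1,0.4,0,0,0,0,1],[-1,0.4,0,0,0,0,1]]'
python3 -m jog '[[-1,0,-0.4,0,0,0,1],[-1,0,-0.4,0,0,0,1],[-1,0,-0.4,0,0,0,1],[-1,0,-0.4,0,0,0,1]]'
python3 -m jog '[[-1,0,0,0,0,0,1],[-1,0,0,0,0,0,1],[-1,0,0,0,0,0,1],[-1,0,0,0,0,0,1],[-1,0,0,0,0,0,1]]'
python3 - <<'E'
from h import *
print(tool().round(4)); c=shot("wrist","w1.png"); print(c["pose"].round(3),c["fx"]); np.savez("w1.npz",**{k:c[k] for k in("image","depth","pose","fx","fy","cx","cy")})
E
```

```text
time: 1.1
ee_pos: [0.2436, 0.3959, 0.2781]
orientation: [0.0, 0.706, 0.708, -0.0]
wrist_force: [0.4, -0.6, -0.4]
finger_gap: 0.998
finger_force: 0.0
time: 1.6
ee_pos: [0.3282, 0.2754, 0.2783]
orientation: [-0.0, 0.708, 0.707, 0.0]
wrist_force: [-0.5, 0.7, 0.7]
finger_gap: 1.002
finger_force: 0.0
time: 2.1
ee_pos: [0.4116, 0.1567, 0.2781]
orientation: [-0.001, 0.707, 0.707, -0.0]
wrist_force: [-1.5, 0.5, 0.3]
finger_gap: 1.003
finger_force: 0.0
time: 2.5
ee_pos: [0.4605, 0.0357, 0.2781]
orientation: [0.0, 0.707, 0.707, -0.0]
wrist_force: [-0.6, -0.2, 0.4]
finger_gap: 1.0
finger_force: 0.0
time: 2.9
ee_pos: [0.4606, -0.0842, 0.3278]
orientation: [0.001, 0.707, 0.707, 0.001]
wrist_force: [0.2, 1.0, -0.5]
finger_gap: 1.002
finger_force: 0.0
time: 3.4
ee_pos: [0.46, -0.2014, 0.3258]
orientation: [-0.001, 0.706, 0.708, 0.0]
wrist_force: [0.2, 0.6, 0.1]
finger_gap: 1.001
finger_force: 0.0
[[-2.600e-03  1.000e+00 -7.000e-04  4.600e-01]
 [ 1.000e+00  2.600e-03  2.000e-03 -2.014e-01]
 [ 2.000e-03 -7.000e-04 -1.000e+00  3.258e-01]
 [ 0.000e+00  0.000e+00  0.000e+00  1.000e+00]]
[[ 1.    -0.003 -0.001  0.46 ]
 [ 0.003  0.949  0.316 -0.12 ]
 [-0.    -0.316  0.949  0.458]
 [ 0.     0.     0.     1.   ]] 312.30670630003203
```

View pics/w1.png

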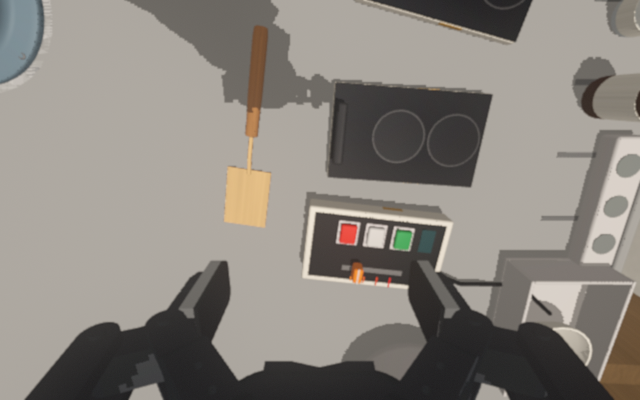

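The wrist view shows the near plate at (410,135) with its handle at (340,133), and the unit at (375,245). On the unit are the red key (348,234), white key (376,237), green key (402,239) and the orange slide (357,273).

```bash
cat >> m.py <<'E'
def hsv(c):
    h=cv2.cvtColor(c["image"],cv2.COLOR_RGB2HSV).astype(int); return h[...,0],h[...,1],h[...,2]
def plates(c,amin=1500):
    # dark glass tops by colour and depth height 24 mm
    w=cloud(c); H,S,V=hsv(c); m=(V<62)&(w[...,2]>.017)&(w[...,2]<.031)
    out=[]
    for b in blobs(cv2.morphologyEx(m.astype(np.uint8),cv2.MORPH_OPEN,np.ones((3,3))),amin):
        r=rect(c,b,.024); v,u=np.nonzero(b)
        (x,y),(a,d),t=r
        if a<d: t-=90
        t=(t+90)%180-90
        out.append((np.array([x,y]).round(1),round(max(a,d),1),round(min(a,d),1),round(t,2),int(u.mean()),int(v.mean())))
    return out
def unit(c):
    w=cloud(c); m=(w[...,2]>.034)&(w[...,2]<.075); 
    out=[]
    for b in blobs(m,1500):
        r=rect(c,b&(w[...,2]<.045),.04); (x,y),(a,d),t=r
        if a<d: t-=90
        t=(t+90)%180-90
        out.append((np.array([x,y]).round(1),round(max(a,d),1),round(min(a,d),1),round(t,2)))
    return out
E
python3 - <<'E'
from m import *
c=dict(np.load("w1.npz")); H,S,V=hsv(c); w=cloud(c)
print(plates(c)); print(unit(c))
for name,mk,z in [("red",((H<6)|(H>174))&(S>170)&(V>120),.048),("green",(H>55)&(H<75)&(S>120)&(V>80),.048),("orange",(H>5)&(H<14)&(S>150)&(V>150),.064)]:
    for b in blobs(mk,30):
        v,u=np.nonzero(b); print(name,b.sum(),round(u.mean()),round(v.mean()),ray(c,u.mean(),v.mean(),z).round(4),np.nanmedian(w[b],0).round(4),rect(c,b,z))
# unit corners: height mask
b=((w[...,2]>.036)&(w[...,2]<.044)).astype(np.uint8); b[:190]=0; b[300:]=0; b[:,:290]=0;b[:,470:]=0
print(b.sum(), rect(c,b,.04)); cr=(V>150)&(S<70)&(b>0); print(cr.sum(),rect(c,cr,.04))
t=dict(np.load("top0.npz")); print("top",plates(t)); print(unit(t)); s=dict(np.load("scene0.npz")); print("scene",plates(s),unit(s))
E
```

```text
[(array([625.3, -30.8]), 178.6, 42.4, 0.2, 470, 14), (array([ 603.8, -137.4]), 162.9, 49.7, -3.84, 431, 104), (array([ 647.5, -175.4]), 64.1, 58.7, -49.29, 454, 138)]
[(array([ 543.7, -337.6]), 209.3, 122.0, -6.51), (array([ 814. , -389.2]), 186.4, 93.6, 35.38)]
red 250 348 233 [ 0.5022 -0.3067  0.048 ] [ 0.5023 -0.3062  0.0489] ((502.1642761230469, -306.95391845703125), (27.931291580200195, 20.14491844177246), 83.57633972167969)
green 238 402 239 [ 0.5811 -0.3159  0.048 ] [ 0.5808 -0.3154  0.0489] ((580.9849853515625, -316.04754638671875), (26.853052139282227, 20.391653060913086), 82.4649429321289)
orange 33 353 273 [ 0.5106 -0.3629  0.064 ] [ 0.5105 -0.3652  0.0618] ((510.7853088378906, -362.9763488769531), (20.862411499023438, 6.42030668258667), 72.090576171875)
8223 ((543.6722412109375, -337.84832763671875), (121.30491638183594, 209.1642608642578), 83.30662536621094)
2525 ((543.7383422851562, -337.8221740722656), (120.65977478027344, 209.057861328125), 83.3956298828125)
top [(array([621.4,  32.7]), 202.4, 124.0, -13.26, 326, 174), (array([ 580.3, -171. ]), 203.3, 125.0, -4.06, 400, 189)]
[(array([ 852.4, -533.5]), 107.4, 85.4, 37.11), (array([ 545.6, -336.9]), 209.9, 120.9, -6.51)]
scene [(array([622.4,  30.1]), 204.1, 126.1, -13.88, 338, 214), (array([ 582.4, -174.4]), 204.5, 125.8, -3.97, 286, 259)] [(array([336.3, 887.2]), 619.1, 36.8, -1.08), (array([ 545.8, -340.7]), 212.5, 121.2, -6.67)]
```

```bash
cat >> m.py <<'E'
def plates2(c,vmax=95,amin=1500):
    # outline from colour+height (>=15 mm), handle from height ~50 mm
    w=cloud(c); H,S,V=hsv(c); z=w[...,2]; out=[]
    m=cv2.morphologyEx(((z>.015)&(z<.056)&(V<vmax)&(S<110)).astype(np.uint8),cv2.MORPH_OPEN,np.ones((3,3)))
    for b in blobs(m,amin):
        if not .019<np.nanmedian(z[b])<.03: continue
        (x,y),(a,d),t=rect(c,b,.024)
        if a<d: t-=90
        t=(t+90)%180-90
        h=b&(z>.042); v,u=np.nonzero(h); hc=ray(c,u.mean(),v.mean(),.05)[:2] if len(u)>10 else None
        o=(np.array([x,y]).round(1),round(max(a,d),1),round(min(a,d),1),round(t,2),"handle",len(u),None if hc is None else (hc*1000).round(1),rect(c,h,.05) if len(u)>30 else None); out.append(o); print(o)
    return out
def target(k,ux=543.7,uy=-337.7,yaw=-6.58):
    a=np.radians(yaw); y=125 if k==1 else 255; return np.array([ux-np.sin(a)*y, uy+np.cos(a)*y])
E
python3 - <<'E'
from m import *
for f in("w1","top0","scene0"):
    print(f); plates2(dict(np.load(f+".npz")))
print(target(1),target(2))
E
```

```text
w1
(array([626.1, -31.4]), 180.1, 43.5, 0.2, 'handle', 0, None, None)
(array([ 580.3, -172.9]), 206.6, 126.6, -3.91, 'handle', 683, array([ 486.3, -165.1]), ((486.1786193847656, -166.57015991210938), (78.89945220947266, 14.200455665588379), 86.068603515625))
top0
(array([620.3,  33.5]), 207.7, 127.9, -13.74, 'handle', 151, array([530.4,  55.6]), ((530.3004150390625, 55.23756408691406), (78.48345184326172, 13.825898170471191), 76.08360290527344))
(array([ 580.4, -170.9]), 207.2, 128.2, -4.01, 'handle', 153, array([ 488.2, -165.3]), ((488.2463073730469, -166.24337768554688), (78.37081909179688, 14.182476043701172), 86.38092041015625))
scene0
(array([616. ,  32.3]), 219.9, 127.4, -13.8, 'handle', 106, array([531.8,  48.1]), ((532.0924682617188, 48.79477310180664), (79.64320373535156, 16.251047134399414), 76.1372299194336))
(array([ 577.2, -173.7]), 216.3, 127.9, -3.99, 'handle', 129, array([ 489.8, -169.6]), ((490.0618896484375, -169.6140594482422), (80.59720611572266, 13.094619750976562), 86.51055145263672))
[ 558.02379887 -213.52339679] [572.9205497  -84.37972944]
```

```bash
python3 - <<'E'
from h import *
go(.4863,-.1666,.10,-3.93); go(.4863,-.1666,.039,-3.93)
E
```

```text
shift [0.285 0.221 1.884] turn [-0.0001 -0.0003  0.0114]
shift [0.285 0.222 2.392] turn [-0.0001 -0.0003  0.0114]
```

```bash
python3 -m jog '[[0.285,0.221,0.95,0,0,0.0114,0.6],[0.285,0.221,0.95,0,0,0.0114,0.6],[0.285,0.221,0.95,0,0,0.0114,0.6],[0.285,0.221,0.95,0,0,0.0114,0.6],[0.285,0.221,0.95,0,0,0.0114,0.6]]'
python3 -m jog '[[0,0,0.9,0,0,0,0.6],[0,0,0.9,0,0,0,0.6],[0,0,0.9,0,0,0,0.6],[0,0,0.9,0,0,0,0.6],[0,0,0.9,0,0,0,0.6],[0,0,0.9,0,0,0,0.6]]'
python3 - <<'E'
from h import *
go(.4863,-.1666,.039,-3.93); print(ctrl.get_obs()["finger_gap"])
E
```

```text
time: 3.95
ee_pos: [0.4862, -0.1683, 0.213]
orientation: [-0.0, 0.731, 0.682, 0.0]
wrist_force: [0.5, -0.6, -0.1]
finger_gap: 0.597
finger_force: 0.0
time: 4.55
ee_pos: [0.4887, -0.171, 0.1074]
orientation: [0.003, 0.732, 0.681, 0.001]
wrist_force: [-0.5, 0.8, 0.4]
finger_gap: 0.6
finger_force: 0.0
shift [ 0.037 -0.026  0.57 ] turn [ 0.0009  0.0003 -0.0005]
0.600261036568217
```

```bash
python3 -m jog '[[0.037,-0.026,0.3,0,0,0,0.6],[0.037,-0.026,0.57,0,0,0,0.6],[0.037,-0.026,0.57,0,0,0,0.6],[0.037,-0.026,0.57,0,0,0,0.6],[0.037,-0.026,0.57,0,0,0,0.6]]'
python3 - <<'E'
from h import *
print(tool().round(4)); go(.4863,-.1666,.039,-3.93); print(ctrl.get_obs()["wrist_force"])
E
```

```text
time: 5.05
ee_pos: [0.4855, -0.1661, 0.0382]
orientation: [0.002, 0.732, 0.681, 0.001]
wrist_force: [1.1, -0.2, -0.3]
finger_gap: 0.603
finger_force: 0.0
[[ 0.0717  0.9974  0.0037  0.4855]
 [ 0.9974 -0.0717 -0.0017 -0.1661]
 [-0.0014  0.0038 -1.      0.0382]
 [ 0.      0.      0.      1.    ]]
shift [-0.004  0.007 -0.006] turn [ 0.0006  0.0002 -0.0005]
[ 1.08756239 -0.21516998 -0.28009278]
```

```bash
python3 -m jog '[[0,0,0,0,0,0,0],[0,0,0,0,0,0,0],[0,0,0,0,0,0,0],[0,0,0,0,0,0,0],[0,0,0,0,0,0,0],[0,0,0,0,0,0,0]]'
python3 -m jog '[[-0.05,-0.03,0,0,0,0.0015,0],[-0.1,-0.06,0,0,0,0.003,0],[-0.15,-0.09,0,0,0,0.005,0],[-0.2,-0.12,0,0,0,0.0074,0],[-0.25,-0.15,0,0,0,0.0074,0],[-0.289,-0.158,0,0,0,0.0074,0],[-0.289,-0.158,0,0,0,0.0074,0],[-0.289,-0.158,0,0,0,0.0074,0]]'
python3 - <<'E'
from m import *
o=ctrl.get_obs(); print(o["ee_pos"],o["wrist_force"],o["moment"]); c=shot("top"); plates2(c); print(unit(c))
c=shot("wrist","w2.png"); plates2(c); print(unit(c))
E
```

```text
time: 5.65
ee_pos: [0.485, -0.1657, 0.0373]
orientation: [0.001, 0.732, 0.681, 0.001]
wrist_force: [0.8, 1.1, 5.5]
finger_gap: 0.149
finger_force: 59.5
time: 6.45
ee_pos: [0.4639, -0.198, 0.0373]
orientation: [0.001, 0.747, 0.665, 0.002]
wrist_force: [1.6, 4.2, 6.8]
finger_gap: 0.151
finger_force: 59.7
[ 0.46388563 -0.19804377  0.03734865] [1.5531896  4.15555014 6.75468863] [ 0.61728412 -0.20526423  0.31762266]
(array([620.2,  33.4]), 207.1, 126.8, -13.63, 'handle', 150, array([530.6,  55.6]), ((530.3004150390625, 55.23756408691406), (78.48345184326172, 13.825898170471191), 76.08360290527344))
(array([ 557.6, -207.4]), 206.5, 129.7, -6.27, 'handle', 36, array([ 468.4, -167.3]), ((468.7939453125, -167.14942932128906), (13.418729782104492, 21.416303634643555), 0.19347035884857178))
[(array([ 851.6, -531.6]), 107.9, 87.6, 38.19)]
(array([ 553.2, -208.6]), 198.4, 127.6, -6.18, 'handle', 5047, array([ 465.6, -192. ]), ((464.4862976074219, -196.5367889404297), (80.15860748291016, 15.796576499938965), 83.11211395263672))
(array([ 610.2, -219.4]), 68.9, 43.5, -78.58, 'handle', 0, None, None)
(array([ 546.4, -208.7]), 68.4, 68.0, -6.84, 'handle', 0, None, None)
[(array([ 478.7, -191.8]), 16.3, 6.9, -40.51), (array([ 604.9, -286.1]), 58.6, 16.7, -6.95)]
```

View pics/w2.png

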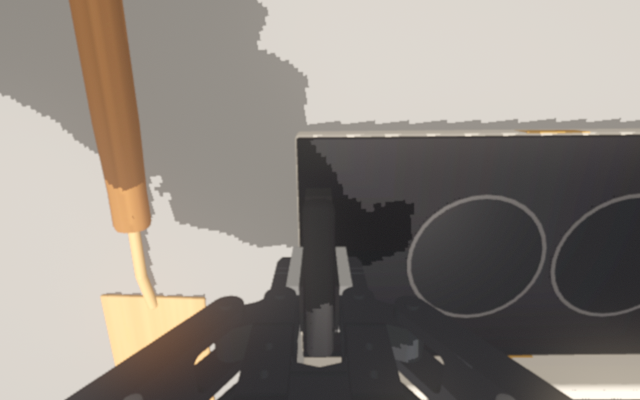

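```bash
python3 -m jog '[[-0.01,0,0,0,0,0,0],[-0.02,0,0,0,0,0,0],[-0.02,0,0,0,0,0,0]]';python3 -m jog '[[-0.01,0,0,0,0,0,0],[-0.01,0,0,0,0,0,0]]';python3 -m jog '[[-0.008,0,0,0,0,0,0],[-0.008,0,0,0,0,0,0]]'
python3 - <<'E'
from m import *
o=ctrl.get_obs(); print(o["ee_pos"],o["wrist_force"],o["moment"])
for i in range(2): c=shot("top"); plates2(c)
c=shot("scene","s2.png"); plates2(c); print(unit(c))
i=c["image"][200:350,170:350][:,:,::-1]; cv2.imwrite("pics/s2c.png",cv2.resize(i,None,fx=4,fy=4,interpolation=cv2.INTER_CUBIC))
E
```

```text
time: 6.85
ee_pos: [0.4636, -0.199, 0.0373]
orientation: [0.0, 0.747, 0.665, 0.003]
wrist_force: [1.5, 7.0, 9.7]
finger_gap: 0.15
finger_force: 60.0
time: 7.05
ee_pos: [0.4634, -0.2002, 0.0374]
orientation: [0.0, 0.747, 0.665, 0.003]
wrist_force: [2.2, 8.0, 9.7]
finger_gap: 0.149
finger_force: 60.0
time: 7.25
ee_pos: [0.4633, -0.2011, 0.0373]
orientation: [-0.0, 0.747, 0.665, 0.003]
wrist_force: [1.9, 7.2, 9.6]
finger_gap: 0.148
finger_force: 60.0
[ 0.46326918 -0.20108012  0.03731989] [1.92367214 7.23271744 9.640007  ] [ 1.30883883 -0.30281929  0.43885089]
(array([620.1,  33.4]), 207.2, 126.8, -13.63, 'handle', 149, array([530.3,  55.4]), ((530.3004150390625, 55.23756408691406), (78.48345184326172, 13.825898170471191), 76.08360290527344))
(array([ 556.8, -210. ]), 207.0, 130.0, -6.02, 'handle', 36, array([ 468.4, -170.7]), ((468.6923522949219, -171.3002166748047), (18.80707359313965, 13.478979110717773), 88.96427917480469))
(array([620. ,  33.4]), 207.4, 126.6, -13.68, 'handle', 150, array([530.5,  55.3]), ((530.3004150390625, 55.23756408691406), (78.48345184326172, 13.825898170471191), 76.08360290527344))
(array([ 556.8, -210.1]), 206.7, 129.5, -6.2, 'handle', 41, array([ 467.7, -171.7]), ((468.8117980957031, -172.51846313476562), (13.418145179748535, 21.416608810424805), 0.19346186518669128))
(array([616.2,  32.2]), 219.6, 127.4, -13.75, 'handle', 106, array([532.1,  49.2]), ((531.9659423828125, 49.04596710205078), (79.21539306640625, 16.44114112854004), 75.2520751953125))
(array([ 551.4, -210.9]), 221.3, 126.0, -6.09, 'handle', 74, array([ 465.6, -224.7]), ((462.8711853027344, -227.48143005371094), (37.154911041259766, 17.184762954711914), 86.70526123046875))
[(array([328.3, 890.8]), 611.4, 36.3, -0.41), (array([-429.2,  -52.2]), 520.8, 26.2, 89.78), (array([ 545.4, -341. ]), 211.8, 121.9, -6.68)]
```

View pics/s2c.png

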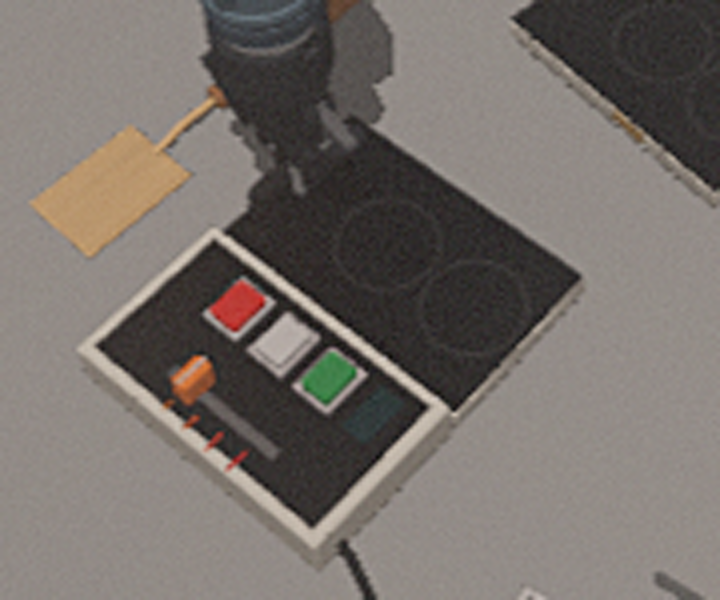

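```bash
for i in 1 2 3; do :; done; python3 -m jog '[[-0.008,0,-0.008,0,0,0,0],[-0.008,0,-0.008,0,0,0,0],[-0.008,0,-0.008,0,0,0,0]]';python3 -m jog '[[-0.008,0,0,0,0,0,0],[-0.008,0,0,0,0,0,0],[-0.008,0,0,0,0,0,0]]';python3 -m jog '[[-0.008,0,0,0,0,0,0],[-0.008,0,0,0,0,0,0],[-0.008,0,0,0,0,0,0]]'
python3 - <<'E'
from m import *
o=ctrl.get_obs(); print(o["ee_pos"],o["wrist_force"],o["moment"])
c=shot("top"); plates2(c)
E
```

```text
time: 7.7
ee_pos: [0.4625, -0.2023, 0.0374]
orientation: [-0.0, 0.747, 0.665, 0.002]
wrist_force: [2.6, 5.4, 2.8]
finger_gap: 0.151
finger_force: 59.3
time: 8.0
ee_pos: [0.4624, -0.2023, 0.0374]
orientation: [-0.001, 0.747, 0.665, 0.003]
wrist_force: [3.8, 8.9, 5.4]
finger_gap: 0.15
finger_force: 59.4
time: 8.3
ee_pos: [0.4624, -0.2023, 0.0373]
orientation: [-0.002, 0.747, 0.665, 0.004]
wrist_force: [4.7, 11.6, 6.8]
finger_gap: 0.148
finger_force: 59.6
[ 0.46243019 -0.20234771  0.03734117] [ 4.72853306 11.58918707  6.77797519] [ 1.96415475 -0.65838576  0.27536288]
(array([620.1,  33.5]), 207.3, 126.8, -13.65, 'handle', 148, array([530.4,  55.4]), ((530.3004150390625, 55.23756408691406), (78.48345184326172, 13.825898170471191), 76.08360290527344))
(array([ 555.8, -212.6]), 207.1, 131.4, -6.29, 'handle', 43, array([ 466.8, -174. ]), ((466.1329345703125, -173.83729553222656), (13.412384033203125, 24.03639030456543), 0.19853350520133972))
```

```bash
python3 -m jog '[[0.01,0,0,0,0,0,0],[0.01,0,0,0,0,0,0.5],[0.01,0,0,0,0,0,0.5],[0.01,0,0,0,0,0,0.5],[0.01,0,0,0,0,0,0.5]]'; python3 -m jog '[[0,0,-0.9,0,0,0,0.5],[0,0,-0.9,0,0,0,0.5],[0,0,-0.9,0,0,0,0.5],[0,0,-0.9,0,0,0,0.5],[0,0,-0.9,0,0,0,0.5]]'; python3 -m jog '[[0.3,0.4,-0.9,0,0,0,0.5],[0.3,0.4,-0.9,0,0,0,0.5],[0.3,0.4,-0.9,0,0,0,0.5],[0.3,0.4,-0.9,0,0,0,0.5]]'
python3 - <<'E'
from m import *
c=shot("wrist"); plates2(c); print(unit(c), tool()[:3,3]); c=shot("top"); plates2(c); print(unit(c))
E
```

```text
time: 8.85
ee_pos: [0.4611, -0.2048, 0.0368]
orientation: [-0.0, 0.748, 0.664, -0.0]
wrist_force: [0.1, -0.0, -1.3]
finger_gap: 0.497
finger_force: 0.0
time: 9.35
ee_pos: [0.4606, -0.2043, 0.1438]
orientation: [-0.001, 0.748, 0.664, -0.0]
wrist_force: [-0.9, 0.5, -1.0]
finger_gap: 0.505
finger_force: 0.0
time: 9.75
ee_pos: [0.5153, -0.1743, 0.2539]
orientation: [0.001, 0.747, 0.665, 0.001]
wrist_force: [-0.1, -0.7, -0.3]
finger_gap: 0.498
finger_force: 0.0
(array([607.2, -27. ]), 208.4, 30.7, -6.57, 'handle', 0, None, None)
(array([ 555.7, -213.4]), 206.9, 127.2, -6.23, 'handle', 699, array([ 463.8, -202. ]), ((463.851318359375, -202.45101928710938), (79.2947006225586, 13.371857643127441), 83.66573333740234))
[(array([ 830.8, -119.2]), 55.0, 29.0, 86.06), (array([ 503.2, -332.2]), 126.5, 122.3, -6.73), (array([ 608.7, -326.8]), 86.8, 82.4, 83.27), (array([ 818.7, -381.4]), 169.8, 82.9, 30.55)] [ 0.51364307 -0.17427321  0.25189314]
(array([620.4,  33.3]), 206.8, 126.7, -13.74, 'handle', 139, array([530.6,  55.6]), ((530.2299194335938, 54.9183349609375), (79.13726806640625, 13.826093673706055), 76.09819793701172))
(array([ 559.6, -186.7]), 211.7, 90.0, -11.05, 'handle', 34, array([ 467.9, -170.8]), ((467.46429443359375, -171.30690002441406), (10.732056617736816, 18.984878540039062), 0.19844473898410797))
[(array([ 850.1, -530.6]), 107.6, 86.4, 39.43)]
```

```bash
python3 - <<'E'
from h import *
go(.47,-.22,.19,-6.58)
E
```

```text
shift [-0.421 -0.305  0.506] turn [-0.0005 -0.0001 -0.0005]
```

```bash
python3 -m jog '[[-0.42,-0.3,0.5,0,0,0,0.5],[-0.42,-0.3,0.5,0,0,0,0.5],[-0.42,-0.3,0.5,0,0,0,0.5],[-0.42,-0.3,0.5,0,0,0,0.5]]'
python3 - <<'E'
from m import *
c=shot("wrist","w3.png"); plates2(c); print(unit(c)); np.savez("w3.npz",**{k:c[k] for k in("image","depth","pose","fx","fy","cx","cy")})
i=c["image"][100:300,180:460][:,:,::-1]; cv2.imwrite("pics/w3c.png",cv2.resize(i,None,fx=2.8,fy=2.8,interpolation=cv2.INTER_CUBIC))
E
```

```text
time: 10.25
ee_pos: [0.4689, -0.2196, 0.1902]
orientation: [-0.003, 0.748, 0.663, -0.001]
wrist_force: [0.0, 0.3, 0.8]
finger_gap: 0.497
finger_force: 0.0
(array([ 556. , -213.6]), 206.3, 126.4, -6.28, 'handle', 1007, array([ 463.2, -194.5]), ((462.7323913574219, -202.61782836914062), (78.64612579345703, 13.859779357910156), 83.7182846069336))
(array([ 620.8, -220.9]), 67.0, 66.9, 54.95, 'handle', 0, None, None)
(array([ 544.7, -212.5]), 65.7, 65.4, 24.48, 'handle', 0, None, None)
[(array([ 543.8, -336.6]), 209.0, 121.2, -6.59), (array([ 765.4, -442.4]), 156.4, 30.7, 82.66)]
```

View pics/w3c.png

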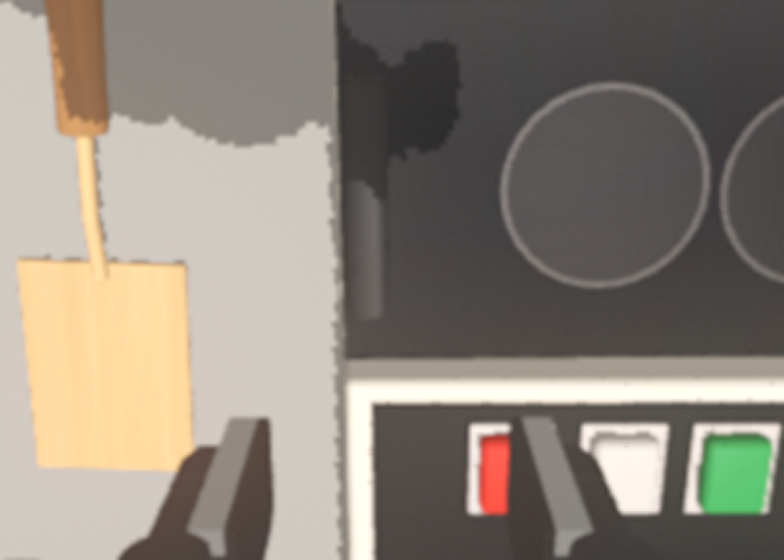

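```bash
python3 - <<'E'
from h import *
go(.4642,-.2020,.09,-6.6)
E
```

```text
shift [ 0.14  -0.067  0.847] turn [-0.0004 -0.0003 -0.0006]
```

```bash
python3 -m jog '[[0.14,-0.067,0.84,0,0,0,0.5],[0.14,-0.067,0.84,0,0,0,0.5],[0.14,-0.067,0.84,0,0,0,0.5],[0.14,-0.067,0.84,0,0,0,0.5]]'
python3 - <<'E'
from h import *
go(.4643,-.2020,.0385,-6.6)
E
```

```text
time: 10.7
ee_pos: [0.4654, -0.2019, 0.0922]
orientation: [-0.001, 0.747, 0.665, -0.0]
wrist_force: [0.0, -0.1, 1.3]
finger_gap: 0.502
finger_force: 0.0
shift [-0.002 -0.008  0.447] turn [-0.0003 -0.0001 -0.0003]
```

```bash
python3 -m jog '[[0,-0.006,0.2,0,0,0,0.5],[0,-0.006,0.447,0,0,0,0.5],[0,-0.006,0.447,0,0,0,0.5],[0,-0.006,0.447,0,0,0,0.5]]'; python3 -m jog '[[0,0,0,0,0,0,0],[0,0,0,0,0,0,0],[0,0,0,0,0,0,0],[0,0,0,0,0,0,0],[0,0,0,0,0,0,0]]';  python3 -m jog '[[0,0.005,0,0,0,0,0],[-0.02,0.005,0,0,0,0,0],[-0.02,0.005,0,0,0,0,0],[-0.02,0.005,0,0,0,0,0]]'; python3 -m jog '[[0.015,0,0,0,0,0,0],[0.015,0,0,0,0,0,0],[0.015,0,0,0,0,0,0.5],[0.015,0,0,0,0,0,0.5],[0.015,0,0,0,0,0,0.5],[0.015,0,-0.5,0,0,0,0.5],[0.015,0,-0.9,0,0,0,0.5],[0.015,0,-0.9,0,0,0,0.5]]'
python3 -m jog '[[-0.3,0,-0.35,0,0,0,0.5],[-0.3,0,-0.35,0,0,0,0.5],[-0.3,0,-0.35,0,0,0,0.5]]'
python3 - <<'E'
from m import *
c=shot("wrist"); plates2(c); print(unit(c))
E
```

```text
time: 11.1
ee_pos: [0.467, -0.2038, 0.0409]
orientation: [0.002, 0.748, 0.664, 0.001]
wrist_force: [0.6, -0.5, 0.1]
finger_gap: 0.507
finger_force: 0.0
time: 11.6
ee_pos: [0.4654, -0.2034, 0.0404]
orientation: [0.001, 0.748, 0.664, -0.0]
wrist_force: [-3.0, 0.4, 8.1]
finger_gap: 0.147
finger_force: 59.9
time: 12.0
ee_pos: [0.4654, -0.2034, 0.0404]
orientation: [-0.001, 0.747, 0.664, 0.002]
wrist_force: [-3.6, 5.8, 13.0]
finger_gap: 0.148
finger_force: 60.5
time: 12.8
ee_pos: [0.4689, -0.2053, 0.1522]
orientation: [0.005, 0.748, 0.664, 0.002]
wrist_force: [0.8, -0.7, 0.2]
finger_gap: 0.503
finger_force: 0.0
time: 13.1
ee_pos: [0.462, -0.2403, 0.1893]
orientation: [0.001, 0.748, 0.664, 0.001]
wrist_force: [-0.5, 0.1, -0.5]
finger_gap: 0.499
finger_force: 0.0
(array([ 559.1, -213.8]), 206.5, 125.8, -6.8, 'handle', 1093, array([ 465.5, -199.5]), ((465.3084411621094, -203.0501708984375), (78.88053894042969, 13.129868507385254), 83.49212646484375))
(array([ 623.3, -221.4]), 67.4, 66.7, -85.18, 'handle', 0, None, None)
(array([ 551.2, -208.2]), 65.9, 54.8, -36.58, 'handle', 0, None, None)
[(array([ 543.8, -337. ]), 209.2, 121.6, -6.47), (array([ 767.6, -456.7]), 181.5, 22.0, 88.17)]
```

```bash
python3 -m jog '[[0.9,0.2,-0.5,0,0,0,0.5],[0.9,0.2,-0.5,0,0,0,0.5],[0.9,0.2,-0.5,0,0,0,0.5],[0.9,0.2,-0.5,0,0,0,0.5]]'; python3 -m jog '[[0.9,0.2,0,0,0,0.019,0.5],[0.9,0.2,0,0,0,0.019,0.5],[0.9,0.2,0,0,0,0.019,0.5],[0.9,0.2,0,0,0,0.019,0.5],[0.9,0.2,0,0,0,0.019,0.5]]'
python3 - <<'E'
from m import *
c=shot("wrist"); P=plates2(c)
t,hh=[(p[3],p[-1][0]) for p in P if p[-1]][0]
go(hh[0]/1e3-.001,hh[1]/1e3,.1,t); print(tool()[:3,3])
E
```

```text
time: 13.55
ee_pos: [0.4985, -0.1314, 0.2485]
orientation: [-0.0, 0.746, 0.666, 0.001]
wrist_force: [-0.4, -0.1, 0.7]
finger_gap: 0.5
finger_force: 0.0
time: 14.05
ee_pos: [0.5333, -0.031, 0.2471]
orientation: [-0.001, 0.786, 0.618, -0.001]
wrist_force: [-0.3, -0.3, 0.0]
finger_gap: 0.497
finger_force: 0.0
(array([620.1,  32.3]), 207.1, 126.1, -13.57, 'handle', 1150, array([529.7,  55.7]), ((529.2472534179688, 53.74500274658203), (78.49720001220703, 14.103386878967285), 76.39929962158203))
(array([609.4,  35. ]), 67.1, 66.3, -13.58, 'handle', 0, None, None)
(array([ 619.9, -203.7]), 94.8, 85.9, 83.86, 'handle', 0, None, None)
(array([ 504.7, -207.4]), 127.9, 99.8, 83.58, 'handle', 563, array([ 467.9, -198.5]), ((467.7102966308594, -200.18417358398438), (83.14108276367188, 13.727765083312988), 82.90789031982422))
shift [ 0.68  -0.207  1.228] turn [-0.0003  0.0001 -0.0003]
[ 0.53334824 -0.03140253  0.24741541]
```

```bash
python3 -m jog '[[0.68,-0.207,0.95,0,0,0,0.5],[0.68,-0.207,0.95,0,0,0,0.5],[0.68,-0.207,0.95,0,0,0,0.5],[0.68,-0.207,0.95,0,0,0,0.5],[0.68,-0.207,0.95,0,0,0,0.5]]'
python3 - <<'E'
from m import *
go(.528,.054,.0385,-13.57)
E
```

```text
time: 14.6
ee_pos: [0.5284, 0.0538, 0.1339]
orientation: [-0.0, 0.786, 0.618, -0.001]
wrist_force: [0.1, -0.8, -0.8]
finger_gap: 0.5
finger_force: 0.0
shift [ 0.002 -0.002  0.795] turn [-0.0003  0.0002 -0.0003]
```

```bash
python3 -m jog '[[0,0,0.4,0,0,0,0.5],[0,0,0.79,0,0,0,0.5],[0,0,0.79,0,0,0,0.5],[0,0,0.79,0,0,0,0.5],[0,0,0.79,0,0,0,0.5]]'; python3 -m jog '[[0,0,0,0,0,0,0],[0,0,0,0,0,0,0],[0,0,0,0,0,0,0],[0,0,0,0,0,0,0],[0,0,0,0,0,0,0]]';  python3 -m jog '[[-0.05,-0.01,0,0,0,-0.002,0],[-0.15,-0.03,0,0,0,-0.004,0],[-0.25,-0.04,0,0,0,-0.007,0],[-0.35,-0.055,0,0,0,-0.01,0],[-0.45,-0.07,0,0,0,-0.013,0],[-0.55,-0.08,0,0,0,-0.016,0],[-0.65,-0.1,0,0,0,-0.0194,0],[-0.75,-0.11,0,0,0,-0.0194,0],[-0.85,-0.118,0,0,0,-0.0194,0],[-0.85,-0.118,0,0,0,-0.0194,0],[-0.85,-0.118,0,0,0,-0.0194,0]]'
python3 - <<'E'
from m import *
c=shot("top"); plates2(c); c=shot("wrist"); plates2(c); go(.480,-.0696,.0385,-6.58); print(tool()[:3,3])
E
```

```text
time: 15.1
ee_pos: [0.5322, 0.0542, 0.0428]
orientation: [0.002, 0.786, 0.618, 0.002]
wrist_force: [0.3, -0.6, -0.4]
finger_gap: 0.499
finger_force: 0.0
time: 15.6
ee_pos: [0.5305, 0.0551, 0.0418]
orientation: [0.001, 0.786, 0.618, 0.001]
wrist_force: [-1.6, -0.3, 7.9]
finger_gap: 0.147
finger_force: 60.4
time: 16.7
ee_pos: [0.4937, -0.0415, 0.0417]
orientation: [0.002, 0.747, 0.665, 0.001]
wrist_force: [-0.6, -0.5, 6.1]
finger_gap: 0.15
finger_force: 60.3
(array([ 558.9, -213. ]), 207.0, 131.4, -6.66, 'handle', 147, array([ 467.2, -202.8]), ((467.3216552734375, -200.90187072753906), (78.60520935058594, 14.309516906738281), 83.47659301757812))
(array([585.6, -52.8]), 203.5, 127.4, -6.32, 'handle', 4699, array([495.4, -35.9]), ((494.3219909667969, -40.65336227416992), (80.31838989257812, 15.368826866149902), 83.34607696533203))
(array([576.3, -52.8]), 68.2, 68.1, 44.12, 'handle', 0, None, None)
(array([642.2, -63.2]), 68.9, 48.1, -78.37, 'handle', 0, None, None)
shift [-0.245 -0.087  0.027] turn [ 0.0008  0.0002 -0.0001]
[ 0.49376324 -0.04156035  0.04174721]
```

```bash
python3 -m jog '[[-0.05,-0.017,0,0,0,0,0],[-0.1,-0.034,0,0,0,0,0],[-0.15,-0.05,0,0,0,0,0],[-0.2,-0.067,0,0,0,0,0],[-0.262,-0.087,0,0,0,0,0],[-0.262,-0.087,0,0,0,0,0],[-0.262,-0.087,0,0,0,0,0]]'; python3 -m jog '[[-0.01,0,0,0,0,0,0],[-0.02,0,0,0,0,0,0],[-0.02,0,0,0,0,0,0]]'; python3 -m jog '[[-0.01,0,0,0,0,0,0],[-0.01,0,0,0,0,0,0],[-0.01,0,0,0,0,0,0]]';python3 -m jog '[[-0.01,0,0,0,0,0,0],[-0.01,0,0,0,0,0,0],[-0.01,0,0,0,0,0,0]]'; python3 -m jog '[[-0.01,0,0,0,0,0,0],[-0.01,0,0,0,0,0,0],[-0.01,0,0,0,0,0,0]]'
```

```text
time: 17.5
ee_pos: [0.4802, -0.0709, 0.0418]
orientation: [0.002, 0.746, 0.665, 0.002]
wrist_force: [1.2, 2.2, 6.6]
finger_gap: 0.147
finger_force: 59.9
time: 17.8
ee_pos: [0.4801, -0.0716, 0.0418]
orientation: [0.001, 0.746, 0.666, 0.004]
wrist_force: [1.5, 7.6, 8.1]
finger_gap: 0.148
finger_force: 60.1
time: 18.1
ee_pos: [0.4798, -0.0727, 0.0418]
orientation: [0.001, 0.746, 0.666, 0.004]
wrist_force: [2.5, 7.8, 8.6]
finger_gap: 0.152
finger_force: 60.1
time: 18.4
ee_pos: [0.4797, -0.0732, 0.0418]
orientation: [0.0, 0.746, 0.666, 0.004]
wrist_force: [3.4, 9.2, 8.8]
finger_gap: 0.147
finger_force: 60.2
time: 18.7
ee_pos: [0.4797, -0.0732, 0.0417]
orientation: [-0.001, 0.746, 0.666, 0.005]
wrist_force: [1.8, 12.9, 9.3]
finger_gap: 0.146
finger_force: 60.2
```

```bash
python3 -m jog '[[0.03,0,0,0,0,0,0],[0.03,0,0,0,0,0,0],[0.03,0,0,0,0,0,0.5],[0.03,0,0,0,0,0,0.5],[0.03,0,0,0,0,0,0.5],[0.03,0,-0.5,0,0,0,0.5],[0.03,0,-1,0,0,0,0.5],[0.03,0,-1,0,0,0,0.5],[0.03,0,-1,0,0,0,0.5]]'; python3 -m jog '[[-0.9,0.1,-1,0,0,0,0.5],[-0.9,0.1,-1,0,0,0,0.5],[-0.9,0.1,-1,0,0,0,0.5],[-0.9,0.1,-1,0,0,0,0.5],[-0.9,0.1,-1,0,0,0,0.5],[-0.9,0.1,-1,0,0,0,0.5]]'
python3 - <<'E'
from m import *
print(tool()[:3,3])
for n in("wrist","top"): 
    c=shot(n,n+"4.png"); plates2(c); print(unit(c))
    np.savez(n+"4.npz",**{k:c[k] for k in("image","depth","pose","fx","fy","cx","cy")})
E
```

```text
time: 19.6
ee_pos: [0.4798, -0.0741, 0.1632]
orientation: [0.003, 0.747, 0.665, 0.002]
wrist_force: [0.4, -1.0, 0.4]
finger_gap: 0.501
finger_force: 0.0
time: 20.2
ee_pos: [0.4758, -0.1809, 0.2774]
orientation: [-0.002, 0.747, 0.665, -0.0]
wrist_force: [-1.5, 0.9, -0.7]
finger_gap: 0.499
finger_force: 0.0
[ 0.4757726  -0.18088579  0.27737974]
(array([572.9, -84.2]), 206.3, 126.0, -6.27, 'handle', 973, array([479.8, -72. ]), ((479.12554931640625, -74.54988098144531), (79.06661224365234, 13.423389434814453), 83.32048034667969))
(array([561.9, -82.7]), 66.9, 65.7, -6.57, 'handle', 0, None, None)
(array([ 558.9, -214. ]), 206.0, 126.5, -6.39, 'handle', 498, array([ 465., -200.]), ((465.4504699707031, -202.69337463378906), (78.4326400756836, 13.173966407775879), 83.3784408569336))
(array([ 548.1, -212.6]), 65.0, 64.1, 85.41, 'handle', 0, None, None)
(array([ 623.8, -221.9]), 66.3, 65.8, -48.19, 'handle', 0, None, None)
[(array([ 543.9, -336.8]), 209.1, 120.6, -6.5), (array([ 860.3, -540.7]), 104.1, 70.2, 41.12)]
(array([ 566.1, -148.9]), 262.1, 207.1, 83.85, 'handle', 232, array([ 476.6, -116.5]), ((481.1637878417969, -73.33798217773438), (76.60069274902344, 14.27263355255127), 83.84441375732422))
[(array([ 858.3, -538.3]), 107.5, 68.6, 41.29)]
```

View pics/wrist4.png

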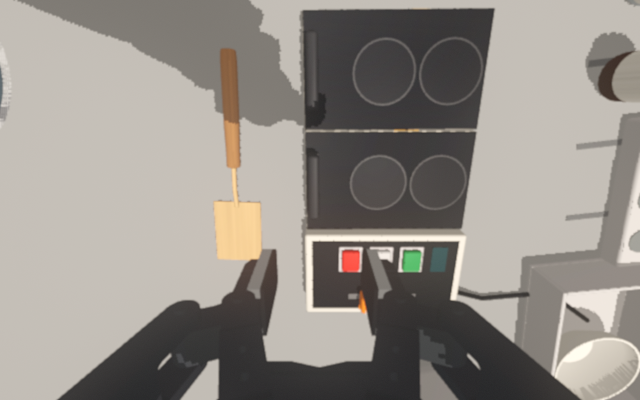

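```bash
python3 -m jog '[[1,0.3,0,0,0,0,0.95],[1,0.3,0,0,0,0,0.95],[1,0.3,0,0,0,0,0.95],[1,0.3,0,0,0,0,0.95],[1,0.3,0,0,0,0,0.95]]'; python3 -m jog '[[1,0,0,0,0,0,0.95],[1,0,0,0,0,0,0.95],[1,0,0,0,0,0,0.95],[1,0,0,0,0,0,0.95],[1,0,0,0,0,0,0.95]]'; python3 -m jog '[[1,0,0,0,0,0,0.95],[1,0,0,0,0,0,0.95],[1,0,0,0,0,0,0.95],[1,0,0,0,0,0,0.95],[1,0,0,0,0,0,0.95]]'
python3 - <<'E'
from m import *
c=shot("wrist","w5.png"); H,S,V=hsv(c); w=cloud(c)
for b in blobs((H>75)&(H<95)&(S>100)&(V>60),60):
    v,u=np.nonzero(b); p=ray(c,u.mean(),v.mean(),.042); print(b.sum(),round(u.mean()),round(v.mean()),p.round(4),np.nanmedian(w[b],0).round(4))
    # whole tin top by height
z=w[...,2]
for b in blobs((z>.038)&(z<.047),200):
    v,u=np.nonzero(b); print("h42",b.sum(),round(u.mean()),round(v.mean()),rect(c,b,.042))
print(tool()[:3,3]); go(.5305,.2465,.1,-6.6)
E
```

```text
time: 20.8
ee_pos: [0.5255, -0.0656, 0.2783]
orientation: [-0.001, 0.746, 0.666, -0.001]
wrist_force: [-0.4, 0.2, -0.2]
finger_gap: 0.948
finger_force: 0.0
time: 21.3
ee_pos: [0.5396, 0.0516, 0.2791]
orientation: [-0.0, 0.747, 0.665, -0.001]
wrist_force: [0.7, -0.0, -0.4]
finger_gap: 0.951
finger_force: 0.0
time: 21.8
ee_pos: [0.5541, 0.17, 0.2793]
orientation: [0.0, 0.747, 0.665, -0.001]
wrist_force: [-0.8, 0.1, -0.4]
finger_gap: 0.95
finger_force: 0.0
1031 389 62 [0.644  0.2758 0.042 ] [0.6441 0.2759 0.0417]
910 288 102 [0.5288 0.2475 0.042 ] [0.5287 0.2475 0.0416]
h42 2931 389 62 ((643.7398071289062, 275.2618713378906), (63.048805236816406, 63.14894485473633), 85.74922180175781)
h42 382 520 57 ((780.4639282226562, 263.6959228515625), (29.826745986938477, 60.096656799316406), 3.9366490840911865)
h42 924 166 86 ((400.1668701171875, 277.57080078125), (70.79057312011719, 70.14790344238281), 31.63721466064453)
h42 2591 288 102 ((528.4915161132812, 247.24256896972656), (62.62921905517578, 62.32924270629883), 37.25171661376953)
h42 260 549 270 ((851.8997192382812, -10.171031951904297), (51.484352111816406, 32.73235321044922), 38.3505744934082)
[0.55404601 0.16963802 0.27947308]
shift [ 0.614 -0.27   1.495] turn [-0.      0.0001 -0.0004]
```

View pics/w5.png

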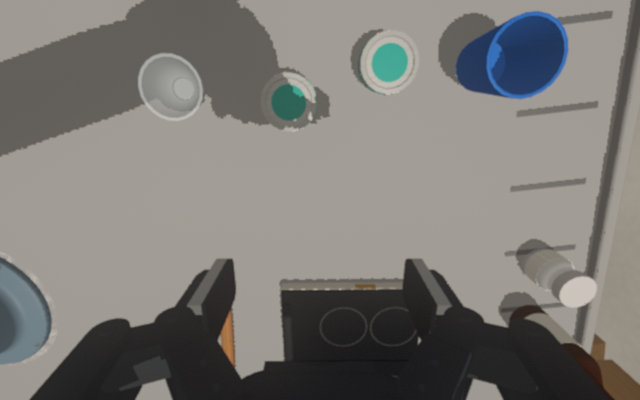

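The wrist view shows the two tins at (288,102) and (389,62), both 63 mm across and 42 mm high. The ramekin is at (170,87) and the cup at (527,55). I'll pick the nearer tin first.

```bash
python3 -m jog '[[0.61,-0.29,0.95,0,0,0,0.98],[0.61,-0.29,0.95,0,0,0,0.98],[0.61,-0.29,0.95,0,0,0,0.98],[0.61,-0.29,0.95,0,0,0,0.98],[0.61,-0.29,0.95,0,0,0,0.98]]'
python3 - <<'E'
from m import *
print(tool()[:3,3]);go(.5285,.2473,.06,-6.6); go(.5285,.2473,.013,-6.6)
E
```

```text
time: 22.35
ee_pos: [0.5276, 0.2466, 0.1654]
orientation: [0.0, 0.747, 0.665, -0.001]
wrist_force: [0.8, -0.5, 0.7]
finger_gap: 0.983
finger_force: 0.0
[0.52755787 0.24663478 0.16539063]
shift [0.008 0.008 0.878] turn [-0.0002  0.0002 -0.0003]
shift [0.008 0.009 1.27 ] turn [-0.0002  0.0002 -0.0003]
```

```bash
python3 -m jog '[[0.008,0.008,0.88,0,0,0,0.98],[0.008,0.008,0.88,0,0,0,0.98],[0.008,0.008,0.88,0,0,0,0.98],[0.008,0.008,0.88,0,0,0,0.98],[0.008,0.008,0.88,0,0,0,0.98]]'
python3 - <<'E'
from m import *
print(tool()[:3,3]);go(.5285,.2473,.013,-6.6)
E
```

```text
time: 22.85
ee_pos: [0.5317, 0.2492, 0.0633]
orientation: [0.001, 0.747, 0.665, 0.002]
wrist_force: [0.7, -0.5, 0.5]
finger_gap: 0.982
finger_force: 0.0
[0.53173547 0.24919065 0.0633301 ]
shift [-0.02  -0.027  0.419] turn [ 0.0007 -0.0003 -0.0003]
```

```bash
python3 -m jog '[[-0.02,-0.03,0,0,0,0,0.98],[-0.02,-0.035,0.2,0,0,0,0.98],[-0.02,-0.035,0.41,0,0,0,0.98],[-0.02,-0.035,0.41,0,0,0,0.98],[-0.02,-0.035,0.41,0,0,0,0.98]]'; python3 -m jog '[[0,0,0,0,0,0,0],[0,0,0,0,0,0,0],[0,0,0,0,0,0,0],[0,0,0,0,0,0,0],[0,0,0,0,0,0,0]]'; python3 -m jog '[[0,0,-0.3,0,0,0,0],[0,0,-0.9,0,0,0,0],[0,0,-0.9,0,0,0,0],[0,0,-0.9,0,0,0,0],[0,0,-0.9,0,0,0,0]]'
```

```text
time: 23.35
ee_pos: [0.525, 0.2474, 0.0122]
orientation: [0.0, 0.747, 0.665, 0.001]
wrist_force: [0.4, 1.4, 0.7]
finger_gap: 0.984
finger_force: 0.0
time: 23.85
ee_pos: [0.5267, 0.248, 0.0134]
orientation: [0.001, 0.747, 0.665, 0.002]
wrist_force: [-0.0, -0.7, 5.0]
finger_gap: 0.736
finger_force: 65.6
time: 24.35
ee_pos: [0.5249, 0.2474, 0.1194]
orientation: [0.0, 0.747, 0.665, 0.001]
wrist_force: [-0.1, -0.0, -1.4]
finger_gap: 0.737
finger_force: 66.5
```

```bash
python3 -m jog '[[-0.9,0.2,0,0,0,0,0],[-0.9,0.2,0,0,0,0,0],[-0.9,0.2,0,0,0,0,0],[-0.9,0.2,0,0,0,0,0],[-0.9,0.2,0,0,0,0,0]]'; python3 -m jog '[[-0.9,0.2,0,0,0,0,0],[-0.9,0.2,0,0,0,0,0],[-0.9,0.2,0,0,0,0,0],[-0.9,0.2,0,0,0,0,0],[-0.9,0.2,0,0,0,0,0]]'; python3 -m jog '[[-0.9,0.2,0,0,0,0,0],[-0.9,0.2,0,0,0,0,0],[-0.9,0.2,0,0,0,0,0],[-0.9,0.2,0,0,0,0,0],[-0.9,0.2,0,0,0,0,0]]'
python3 - <<'E'
from m import *
print(tool()[:3,3]);go(.5595,-.083,.06,-6.6); go(.5595,-.083,.0385,-6.6); c=shot("top"); plates2(c)
E
```

```text
time: 24.85
ee_pos: [0.5349, 0.1377, 0.1176]
orientation: [-0.001, 0.747, 0.665, -0.001]
wrist_force: [-0.9, 0.1, -1.6]
finger_gap: 0.737
finger_force: 66.5
time: 25.35
ee_pos: [0.5469, 0.0289, 0.1184]
orientation: [-0.001, 0.746, 0.666, 0.0]
wrist_force: [0.0, 0.2, -1.0]
finger_gap: 0.733
finger_force: 66.5
time: 25.85
ee_pos: [0.5583, -0.0807, 0.1185]
orientation: [-0.001, 0.746, 0.666, 0.0]
wrist_force: [0.3, 0.1, -1.8]
finger_gap: 0.734
finger_force: 66.5
[ 0.55830189 -0.08072677  0.11852194]
shift [-0.018  0.013  0.488] turn [-0.0002 -0.0002  0.0002]
shift [-0.019  0.013  0.667] turn [-0.0002 -0.0002  0.0002]
(array([ 555.8, -241.4]), 207.2, 74.8, -6.85, 'handle', 100, array([ 465.9, -214.9]), ((465.92840576171875, -215.66610717773438), (53.32246780395508, 14.024094581604004), 83.05953216552734))
```

```bash
python3 -m jog '[[-0.019,0.013,0.3,0,0,0,0],[-0.019,0.013,0.5,0,0,0,0],[-0.019,0.013,0.6,0,0,0,0],[-0.019,0.013,0.65,0,0,0,0],[-0.019,0.013,0.65,0,0,0,0],[-0.019,0.013,0.65,0,0,0,0]]'; python3 -m jog '[[0,0,0.01,0,0,0,0],[0,0,0.01,0,0,0,0]]'; python3 -m jog '[[0,0,0.01,0,0,0,0],[0,0,0.01,0,0,0,0]]'
```

```text
time: 26.5
ee_pos: [0.5608, -0.0851, 0.0419]
orientation: [0.001, 0.747, 0.665, 0.001]
wrist_force: [0.3, -0.7, -2.2]
finger_gap: 0.734
finger_force: 66.5
time: 26.7
ee_pos: [0.5607, -0.0855, 0.0405]
orientation: [0.001, 0.747, 0.665, 0.001]
wrist_force: [0.6, -0.2, -1.4]
finger_gap: 0.737
finger_force: 66.5
time: 26.9
ee_pos: [0.56, -0.0854, 0.0385]
orientation: [0.0, 0.747, 0.665, 0.0]
wrist_force: [-0.7, 0.0, -2.0]
finger_gap: 0.736
finger_force: 66.5
```

```bash
python3 -m jog '[[0,0,0.008,0,0,0,0],[0,0,0.008,0,0,0,0]]'; python3 -m jog '[[0,0,0.006,0,0,0,0],[0,0,0.006,0,0,0,0]]'; python3 -m jog '[[0,0,0,0,0,0,0.95],[0,0,0,0,0,0,0.95],[0,0,0,0,0,0,0.95],[0,0,0,0,0,0,0.95],[0,0,-0.3,0,0,0,0.95],[0,0,-0.9,0,0,0,0.95],[0,0,-0.9,0,0,0,0.95],[0,0,-0.9,0,0,0,0.95],[0,0,-0.9,0,0,0,0.95]]';  python3 -m jog '[[0.9,0,-0.9,0,0,0,0.95],[0.9,0,-0.9,0,0,0,0.95],[0.9,0,-0.9,0,0,0,0.95],[0.9,0,-0.9,0,0,0,0.95]]'
python3 - <<'E'
from m import *
for n in ("top","wrist"):
  c=shot(n); H,S,V=hsv(c); w=cloud(c); print(n)
  for b in blobs((H>75)&(H<95)&(S>100)&(V>60),60):
    v,u=np.nonzero(b); p=np.nanmedian(w[b],0).round(4); print(round(u.mean()),round(v.mean()),p,ray(c,u.mean(),v.mean(),p[2]).round(4))
  plates2(c)
E
```

```text
time: 27.1
ee_pos: [0.56, -0.0854, 0.0375]
orientation: [0.0, 0.747, 0.665, 0.0]
wrist_force: [0.7, -0.7, -1.7]
finger_gap: 0.734
finger_force: 66.9
time: 27.3
ee_pos: [0.56, -0.0854, 0.0374]
orientation: [0.0, 0.747, 0.665, 0.0]
wrist_force: [-2.3, -0.1, 4.9]
finger_gap: 0.735
finger_force: 67.3
time: 28.2
ee_pos: [0.5602, -0.0854, 0.1448]
orientation: [0.0, 0.747, 0.665, 0.0]
wrist_force: [0.0, 0.6, -0.6]
finger_gap: 0.95
finger_force: 0.0
time: 28.6
ee_pos: [0.5741, 0.0254, 0.2557]
orientation: [0.001, 0.745, 0.667, 0.002]
wrist_force: [0.5, -0.3, 0.1]
finger_gap: 0.955
finger_force: 0.0
top
88 133 [0.7007 0.6303 0.1735] [0.7007 0.63   0.1735]
238 166 [0.6446 0.2758 0.0417] [0.6448 0.2762 0.0417]
371 196 [ 0.5603 -0.0857  0.0651] [ 0.5608 -0.0849  0.0651]
(array([ 563.6, -171.6]), 214.8, 207.1, 83.85, 'handle', 255, array([ 472.1, -157.2]), ((467.1369934082031, -203.2028350830078), (78.39471435546875, 14.465399742126465), 83.47659301757812))
wrist
317 269 [ 0.5606 -0.0855  0.0656] [ 0.5605 -0.0855  0.0656]
(array([ 565. , -149.4]), 259.6, 209.2, 83.8, 'handle', 1158, array([ 476.7, -122. ]), ((482.00262451171875, -71.96481323242188), (80.16386413574219, 13.642280578613281), 83.67970275878906))
```

```bash
python3 -m jog '[[1,0.15,0,0,0,0,0.95],[1,0.15,0,0,0,0,0.95],[1,0.15,0,0,0,0,0.95],[1,0.15,0,0,0,0,0.95],[1,0.15,0,0,0,0,0.95]]'; python3 -m jog '[[1,0.15,0.5,0,0,0,0.98],[1,0.15,0.5,0,0,0,0.98],[1,0.15,0.5,0,0,0,0.98],[1,0.15,0.5,0,0,0,0.98],[1,0.15,0.5,0,0,0,0.98]]'
python3 - <<'E'
from m import *
print(tool()[:3,3]);go(.6432,.2755,.075,-6.6)
E
```

```text
time: 29.2
ee_pos: [0.603, 0.1378, 0.25]
orientation: [-0.001, 0.747, 0.665, -0.002]
wrist_force: [-0.4, 0.0, 0.4]
finger_gap: 0.951
finger_force: 0.0
time: 29.7
ee_pos: [0.6352, 0.2543, 0.1911]
orientation: [-0.0, 0.747, 0.665, -0.002]
wrist_force: [0.1, -0.5, -0.1]
finger_gap: 0.979
finger_force: 0.0
[0.63520612 0.25433437 0.19112127]
shift [0.185 0.048 0.967] turn [-0.0004  0.0003 -0.0003]
```

```bash
python3 -m jog '[[0.185,0.048,0.3,0,0,0,0.98],[0.185,0.048,0.95,0,0,0,0.98],[0.185,0.048,0.95,0,0,0,0.98],[0.185,0.048,0.95,0,0,0,0.98],[0.185,0.048,0.95,0,0,0,0.98],[0.185,0.048,0.95,0,0,0,0.98]]'
python3 - <<'E'
from m import *
print(tool()[:3,3]);go(.6432,.2755,.013,-6.6)
E
```

```text
time: 30.3
ee_pos: [0.6463, 0.277, 0.0822]
orientation: [0.001, 0.747, 0.664, 0.002]
wrist_force: [1.0, -0.1, 0.6]
finger_gap: 0.98
finger_force: 0.0
[0.64632009 0.27699822 0.08221371]
shift [-0.017 -0.027  0.577] turn [ 0.0008 -0.0003 -0.0003]
```

```bash
python3 -m jog '[[-0.017,-0.03,0,0,0,0,0.98],[-0.017,-0.035,0.2,0,0,0,0.98],[-0.017,-0.035,0.4,0,0,0,0.98],[-0.017,-0.035,0.565,0,0,0,0.98],[-0.017,-0.035,0.565,0,0,0,0.98],[-0.017,-0.035,0.565,0,0,0,0.98]]'; python3 -m jog '[[0,0,0,0,0,0,0],[0,0,0,0,0,0,0],[0,0,0,0,0,0,0],[0,0,0,0,0,0,0],[0,0,0,0,0,0,0]]'; python3 -m jog '[[0,0,-0.3,0,0,0,0],[0,0,-0.9,0,0,0,0],[0,0,-0.9,0,0,0,0],[0,0,-0.9,0,0,0,0],[0,0,-0.9,0,0,0,0]]'
```

```text
time: 30.9
ee_pos: [0.6402, 0.2762, 0.0123]
orientation: [0.0, 0.747, 0.665, 0.001]
wrist_force: [0.2, -0.0, 0.1]
finger_gap: 0.983
finger_force: 0.0
time: 31.4
ee_pos: [0.6419, 0.2767, 0.0139]
orientation: [0.001, 0.747, 0.665, 0.002]
wrist_force: [0.5, -0.2, 5.1]
finger_gap: 0.735
finger_force: 66.3
time: 31.9
ee_pos: [0.6399, 0.2761, 0.1191]
orientation: [0.0, 0.747, 0.665, 0.0]
wrist_force: [-0.5, 0.6, -2.7]
finger_gap: 0.733
finger_force: 66.4
```

```bash
python3 -m jog '[[-1,-0.08,-0.2,0,0,0,0],[-1,-0.08,-0.2,0,0,0,0],[-1,-0.08,-0.2,0,0,0,0],[-1,-0.08,-0.2,0,0,0,0],[-1,-0.08,-0.2,0,0,0,0]]'; python3 -m jog '[[-1,-0.08,0,0,0,0,0],[-1,-0.08,0,0,0,0,0],[-1,-0.08,0,0,0,0,0],[-1,-0.08,0,0,0,0,0],[-1,-0.08,0,0,0,0,0]]'; python3 -m jog '[[-1,-0.08,0,0,0,0,0],[-1,-0.08,0,0,0,0,0],[-1,-0.08,0,0,0,0,0],[-1,-0.08,0,0,0,0,0],[-1,-0.08,0,0,0,0,0]]'; python3 -m jog '[[-1,-0.08,0,0,0,0,0],[-1,-0.08,0,0,0,0,0],[-1,-0.08,0,0,0,0,0],[-1,-0.08,0,0,0,0,0],[-1,-0.08,0,0,0,0,0]]'
python3 - <<'E'
from m import *
print(tool()[:3,3]);go(.546,-.2125,.042,-6.6)
E
```

```text
time: 32.4
ee_pos: [0.615, 0.1575, 0.1409]
orientation: [-0.001, 0.747, 0.665, -0.001]
wrist_force: [0.7, 1.1, -1.6]
finger_gap: 0.736
finger_force: 66.5
time: 32.9
ee_pos: [0.5926, 0.0408, 0.1418]
orientation: [-0.001, 0.747, 0.665, -0.0]
wrist_force: [-0.2, 0.3, -1.3]
finger_gap: 0.736
finger_force: 66.5
time: 33.4
ee_pos: [0.57, -0.0768, 0.1425]
orientation: [-0.001, 0.746, 0.666, 0.0]
wrist_force: [-0.6, 0.1, -2.5]
finger_gap: 0.734
finger_force: 66.5
time: 33.9
ee_pos: [0.5468, -0.1946, 0.1426]
orientation: [-0.001, 0.746, 0.666, 0.0]
wrist_force: [-0.3, -0.4, -1.1]
finger_gap: 0.739
finger_force: 66.5
[ 0.54679582 -0.19461667  0.1426132 ]
shift [-0.15   0.011  0.838] turn [-0.     -0.0002  0.0002]
```

```bash
python3 -m jog '[[-0.15,0.011,0,0,0,0,0],[-0.15,0.011,0.3,0,0,0,0],[-0.15,0.011,0.6,0,0,0,0],[-0.15,0.011,0.75,0,0,0,0],[-0.15,0.011,0.85,0,0,0,0],[-0.15,0.011,0.85,0,0,0,0],[-0.15,0.011,0.85,0,0,0,0]]'; python3 -m jog '[[0,0,0.01,0,0,0,0],[0,0,0.01,0,0,0,0]]'; python3 -m jog '[[0,0,0.01,0,0,0,0],[0,0,0.01,0,0,0,0]]'
```

```text
time: 34.6
ee_pos: [0.5463, -0.2142, 0.0417]
orientation: [0.001, 0.746, 0.665, 0.0]
wrist_force: [0.8, 0.0, -1.4]
finger_gap: 0.732
finger_force: 66.5
time: 34.8
ee_pos: [0.5461, -0.2146, 0.0406]
orientation: [0.001, 0.747, 0.665, 0.0]
wrist_force: [-0.1, 0.0, -1.5]
finger_gap: 0.735
finger_force: 66.4
time: 35.0
ee_pos: [0.5455, -0.2144, 0.0387]
orientation: [0.0, 0.747, 0.665, 0.0]
wrist_force: [-0.1, -0.3, -0.5]
finger_gap: 0.735
finger_force: 66.5
```

```bash
python3 -m jog '[[0,0,0.008,0,0,0,0],[0,0,0.008,0,0,0,0]]'; python3 -m jog '[[0,0,0,0,0,0,0.95],[0,0,0,0,0,0,0.95],[0,0,0,0,0,0,0.95],[0,0,0,0,0,0,0.95],[0,0,-0.3,0,0,0,0.95],[0,0,-0.9,0,0,0,0.95],[0,0,-0.9,0,0,0,0.95],[0,0,-0.9,0,0,0,0.95],[0,0,-0.9,0,0,0,0.95]]';  python3 -m jog '[[-0.2,-0.4,-0.9,0,0,0,0.5],[-0.2,-0.4,-0.9,0,0,0,0.5],[-0.2,-0.4,-0.9,0,0,0,0.5],[-0.2,-0.4,-0.9,0,0,0,0.5]]'
python3 - <<'E'
from m import *
print(tool()[:3,3])
for n in ("top","wrist"):
  c=shot(n,n+"6.png"); H,S,V=hsv(c); w=cloud(c); print(n)
  for b in blobs((H>75)&(H<95)&(S>100)&(V>60),60):
    v,u=np.nonzero(b); p=np.nanmedian(w[b],0).round(4); print(round(u.mean()),round(v.mean()),p,ray(c,u.mean(),v.mean(),p[2]).round(4))
  plates2(c); print(unit(c))
  np.savez(n+"6.npz",**{k:c[k] for k in("image","depth","pose","fx","fy","cx","cy")})
  m=(H>5)&(H<14)&(S>150)&(V>150)&(w[...,2]>.05)&(w[...,2]<.08)&(w[...,0]>.45)
  print("slide",np.nanmedian(w[m],0) if m.any() else None, m.sum())
E
```

```text
time: 35.2
ee_pos: [0.5455, -0.2145, 0.0379]
orientation: [0.0, 0.747, 0.665, 0.0]
wrist_force: [-1.4, -0.2, 1.0]
finger_gap: 0.74
finger_force: 66.7
time: 36.1
ee_pos: [0.5457, -0.2145, 0.1457]
orientation: [0.0, 0.747, 0.665, 0.0]
wrist_force: [-0.6, -0.2, -0.7]
finger_gap: 0.952
finger_force: 0.0
time: 36.5
ee_pos: [0.4949, -0.2336, 0.2552]
orientation: [0.001, 0.747, 0.665, 0.0]
wrist_force: [0.4, 0.2, 0.3]
finger_gap: 0.504
finger_force: 0.0
[ 0.49491555 -0.23360766  0.25516983]
top
88 133 [0.7006 0.6297 0.1733] [0.7007 0.63   0.1733]
364 198 [ 0.5541 -0.0675  0.0651] [ 0.5537 -0.0673  0.0651]
419 201 [ 0.5468 -0.215   0.0651] [ 0.5463 -0.2147  0.0651]
(array([565.9, -64.5]), 206.7, 127.6, -6.31, 'handle', 153, array([475.1, -54.6]), ((473.7956237792969, -55.7808837890625), (78.9535903930664, 14.24323558807373), 83.84646606445312))
(array([ 558.8, -213.5]), 207.3, 132.2, -6.38, 'handle', 158, array([ 472.3, -201. ]), ((467.15936279296875, -203.2255401611328), (78.38296508789062, 14.264506340026855), 83.84439849853516))
[(array([ 854.8, -532.6]), 107.2, 76.7, 46.46)]
slide None 0
wrist
361 5 [ 0.5513 -0.0804  0.0656] [ 0.5514 -0.0806  0.0656]
366 154 [ 0.5459 -0.2148  0.0657] [ 0.5459 -0.2148  0.0657]
(array([562. , -98.3]), 207.1, 63.2, -6.17, 'handle', 583, array([470.8, -79.5]), ((470.51373291015625, -80.147216796875), (33.63460922241211, 13.919334411621094), 83.79064178466797))
(array([ 558.6, -214.2]), 207.0, 126.1, -6.63, 'handle', 825, array([ 466.5, -198.5]), ((466.25103759765625, -203.48989868164062), (78.44208526611328, 14.021846771240234), 83.96282958984375))
(array([ 623.7, -221.3]), 66.9, 66.5, -66.55, 'handle', 0, None, None)
[(array([533.5, -89.1]), 38.2, 7.9, -41.65), (array([ 525.6, -192.2]), 21.8, 2.7, 40.61), (array([ 543.9, -336.8]), 208.9, 121.5, -6.66), (array([ 858.9, -540.6]), 108.5, 72.1, 43.13)]
slide [ 0.51577791 -0.35662287  0.05943628] 91
```

View pics/wrist6.png

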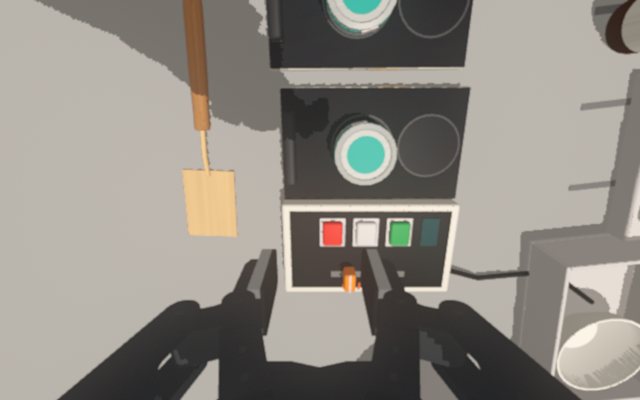

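The second plate has been knocked about 20 mm to +y, carrying its tin (wrist view: open gap at rows 68–88). I'll regrip its handle and slide it back.

```bash
python3 -m jog '[[0.8,-0.2,0,0,0,0,0.4],[0.8,-0.2,0,0,0,0,0.4],[0.8,-0.2,0,0,0,0,0.4],[0.8,-0.2,0,0,0,0,0.4],[0.8,-0.2,0,0,0,0,0.4]]'
python3 - <<'E'
from m import *
c=shot("wrist"); plates2(c); print(tool()[:3,3]); go(.4722,-.0552,.1,-6.3);go(.4722,-.0552,.0395,-6.3)
E
```

```text
time: 37.1
ee_pos: [0.482, -0.1346, 0.2519]
orientation: [-0.001, 0.747, 0.665, -0.001]
wrist_force: [-0.0, -0.5, -0.3]
finger_gap: 0.405
finger_force: 0.0
(array([565.6, -65.9]), 206.7, 126.7, -6.27, 'handle', 1110, array([472.9, -54.4]), ((472.5827941894531, -56.11605453491211), (78.55020904541016, 13.985520362854004), 83.80364227294922))
(array([ 559. , -213.9]), 206.0, 126.5, -6.55, 'handle', 634, array([ 465.4, -202.2]), ((465.6636657714844, -201.28321838378906), (80.04048156738281, 13.012931823730469), 83.32335662841797))
(array([ 610.2, -235.3]), 99.6, 95.2, -6.51, 'handle', 0, None, None)
[ 0.48212181 -0.13505105  0.25227845]
shift [ 0.651 -0.157  1.27 ] turn [-0.0003 -0.0001 -0.001 ]
shift [ 0.651 -0.156  1.774] turn [-0.0003 -0.0001 -0.001 ]
```

```bash
python3 -m jog '[[0.65,-0.16,0.95,0,0,0,0.5],[0.65,-0.16,0.95,0,0,0,0.5],[0.65,-0.16,0.95,0,0,0,0.5],[0.65,-0.16,0.95,0,0,0,0.5],[0.65,-0.16,0.95,0,0,0,0.5],[0.65,-0.16,0.95,0,0,0,0.5]]'
python3 - <<'E'
from m import *
print(tool()[:3,3]); go(.4715,-.0555,.0395,-6.3)
E
```

```text
time: 37.75
ee_pos: [0.4741, -0.0565, 0.1411]
orientation: [0.002, 0.747, 0.664, 0.001]
wrist_force: [0.5, 0.6, -0.3]
finger_gap: 0.497
finger_force: 0.0
[ 0.4740716  -0.05646527  0.141093  ]
shift [ 0.006 -0.025  0.847] turn [ 0.0005  0.0001 -0.0012]
```

```bash
python3 -m jog '[[0.006,-0.025,0.4,0,0,0,0.5],[0.006,-0.025,0.83,0,0,0,0.5],[0.006,-0.025,0.83,0,0,0,0.5],[0.006,-0.025,0.83,0,0,0,0.5],[0.006,-0.025,0.83,0,0,0,0.5]]'; python3 -m jog '[[0,0,0,0,0,0,0],[0,0,0,0,0,0,0],[0,0,0,0,0,0,0],[0,0,0,0,0,0,0],[0,0,0,0,0,0,0]]'; python3 -m jog '[[0,0.03,0,0,0,0,0],[0,0.06,0,0,0,0,0],[-0.03,0.079,0,0,0,0,0],[-0.06,0.079,0,0,0,0.0005,0],[-0.09,0.079,0,0,0,0.0005,0],[-0.12,0.079,0,0,0,0.0005,0],[-0.12,0.079,0,0,0,0.0005,0],[-0.12,0.079,0,0,0,0.0005,0]]'
```

```text
time: 38.25
ee_pos: [0.472, -0.0549, 0.0428]
orientation: [0.002, 0.747, 0.665, 0.001]
wrist_force: [0.2, -0.2, 0.9]
finger_gap: 0.499
finger_force: 0.0
time: 38.75
ee_pos: [0.4716, -0.0544, 0.0423]
orientation: [0.002, 0.747, 0.665, 0.001]
wrist_force: [-1.3, -0.3, 8.9]
finger_gap: 0.144
finger_force: 59.3
time: 39.55
ee_pos: [0.4771, -0.0668, 0.0423]
orientation: [-0.001, 0.747, 0.665, 0.002]
wrist_force: [-5.4, 9.4, 16.4]
finger_gap: 0.149
finger_force: 60.8
```

```bash
python3 -m jog '[[0,0.01,0,0,0,0,0],[-0.01,0.015,0,0,0,0,0],[-0.02,0.015,0,0,0,0,0],[-0.02,0.015,0,0,0,0,0]]'; python3 -m jog '[[-0.01,0,0,0,0,0,0],[-0.02,0,0,0,0,0,0],[-0.02,0,0,0,0,0,0]]'; python3 -m jog '[[-0.01,0,0,0,0,0,0],[-0.01,0,0,0,0,0,0],[-0.01,0,0,0,0,0,0]]'; python3 -m jog '[[-0.01,0,0,0,0,0,0],[-0.01,0,0,0,0,0,0],[-0.01,0,0,0,0,0,0]]'; python3 -m jog '[[-0.01,0,0,0,0,0,0],[-0.01,0,0,0,0,0,0],[-0.01,0,0,0,0,0,0]]'
```

```text
time: 39.95
ee_pos: [0.4771, -0.0669, 0.0423]
orientation: [-0.004, 0.746, 0.665, 0.003]
wrist_force: [-7.9, 15.6, 23.8]
finger_gap: 0.149
finger_force: 61.6
time: 40.25
ee_pos: [0.4785, -0.071, 0.0423]
orientation: [-0.002, 0.746, 0.665, 0.003]
wrist_force: [-3.9, 10.4, 16.1]
finger_gap: 0.148
finger_force: 60.8
time: 40.55
ee_pos: [0.4788, -0.0721, 0.0423]
orientation: [-0.001, 0.746, 0.665, 0.003]
wrist_force: [-3.5, 11.4, 16.5]
finger_gap: 0.147
finger_force: 60.7
time: 40.85
ee_pos: [0.4792, -0.0728, 0.0423]
orientation: [-0.002, 0.747, 0.665, 0.004]
wrist_force: [-2.2, 12.9, 14.8]
finger_gap: 0.147
finger_force: 60.3
time: 41.15
ee_pos: [0.4792, -0.0728, 0.0423]
orientation: [-0.003, 0.746, 0.666, 0.005]
wrist_force: [-1.6, 16.8, 15.5]
finger_gap: 0.15
finger_force: 60.3
```

```bash
python3 -m jog '[[-0.015,0,0,0,0,0,0],[-0.015,0,0,0,0,0,0],[-0.015,0,0,0,0,0,0]]'; python3 -m jog '[[0.045,0,0,0,0,0,0],[0.045,0,0,0,0,0,0],[0.045,0,0,0,0,0,0.45],[0.045,0,0,0,0,0,0.45],[0.045,0,0,0,0,0,0.45],[0.045,0,-0.5,0,0,0,0.45],[0.045,0,-1,0,0,0,0.45],[0.045,0,-1,0,0,0,0.45],[0.045,0,-1,0,0,0,0.45]]'; python3 -m jog '[[-0.9,0.1,-1,0,0,0,0.1],[-0.9,0.1,-1,0,0,0,0.1],[-0.9,0.1,-1,0,0,0,0.1],[-0.9,0.1,-1,0,0,0,0.1],[-0.9,0.1,-1,0,0,0,0.1],[-0.9,0.1,-1,0,0,0,0.1]]'
python3 - <<'E'
from m import *
print(tool()[:3,3])
c=shot("wrist","w7.png"); plates2(c); print(unit(c)[:4]); H,S,V=hsv(c); w=cloud(c)
for b in blobs((H>75)&(H<95)&(S>100)&(V>60)&(w[...,2]>.055),60): print(np.nanmedian(w[b],0).round(4))
m=(H>5)&(H<14)&(S>150)&(V>150)&(w[...,2]>.05)&(w[...,2]<.08)&(w[...,0]>.45); v,u=np.nonzero(m)
print("slide",np.nanmedian(w[m],0) if m.any() else None, m.sum(), u.mean() if m.any() else 0, v.mean() if m.any() else 0)
np.savez("w7.npz",**{k:c[k] for k in("image","depth","pose","fx","fy","cx","cy")})
E
```

```text
time: 41.45
ee_pos: [0.4792, -0.0729, 0.0423]
orientation: [-0.004, 0.746, 0.666, 0.007]
wrist_force: [0.1, 21.3, 16.0]
finger_gap: 0.148
finger_force: 60.3
time: 42.35
ee_pos: [0.481, -0.0752, 0.1636]
orientation: [0.003, 0.748, 0.664, 0.002]
wrist_force: [0.9, 0.1, -0.3]
finger_gap: 0.45
finger_force: 0.0
time: 42.95
ee_pos: [0.4765, -0.1819, 0.2778]
orientation: [-0.002, 0.748, 0.664, -0.0]
wrist_force: [-0.3, -0.1, 0.9]
finger_gap: 0.102
finger_force: 0.0
[ 0.47647416 -0.18189447  0.27776597]
(array([572.5, -84.1]), 206.9, 126.4, -6.09, 'handle', 1018, array([479.6, -72.8]), ((479.0513610839844, -74.87095642089844), (78.09734344482422, 13.736923217773438), 83.07952880859375))
(array([ 559., -214.]), 206.5, 126.4, -6.69, 'handle', 608, array([ 465.4, -203.3]), ((465.88348388671875, -202.49900817871094), (78.40409088134766, 13.866352081298828), 83.67240142822266))
[(array([530.1, -95.5]), 15.4, 1.7, -72.55), (array([ 528.2, -193.4]), 39.9, 8.4, 39.1), (array([ 543.9, -336.6]), 209.1, 120.4, -6.64), (array([ 858.9, -541.7]), 106.8, 70.6, 41.87)]
[ 0.5599 -0.0853  0.0656]
[ 0.546  -0.2149  0.0657]
slide [ 0.52306931 -0.35756251  0.05955799] 8 369.25 295.125
```

View pics/w7.png

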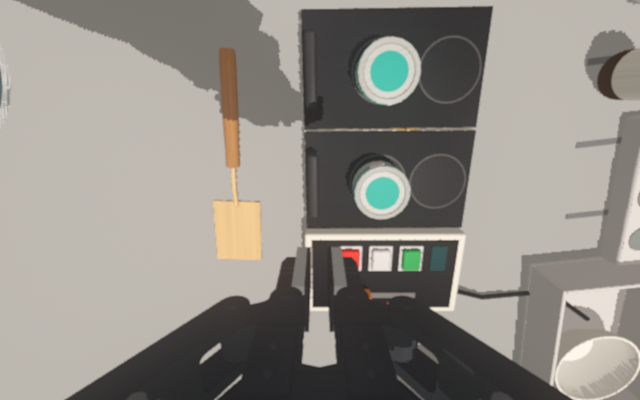

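```bash
python3 - <<'E'
from m import *
for f in("w7","wrist4"):
    c=dict(np.load(f+".npz")); g=cv2.cvtColor(c["image"],cv2.COLOR_RGB2GRAY).astype(float)
    for c0,c1 in((305,340),(340,380),(380,420),(420,470)):
        print(f,c0,(g[122:142,c0:c1].mean(1)).round(0).astype(int))
    # front edges: first dark column per row, in world at z=24
    for nm,r0,r1,z in(("F",20,120,.024),("N",140,220,.024),("U",236,262,.04)):
        pts=[]
        for r in range(r0,r1,2):
            row=g[r,280:330]; 
            k=np.argmax(row<90) if nm!="U" else np.argmax(row>215)
            if k>0:
                th=90 if nm!="U" else 215; s=(row[k-1]-th)/(row[k-1]-row[k]); pts.append(ray(c,280+k-1+s,r,z)[:2]*1000)
        pts=np.array(pts); a=np.radians(-6.58); d=pts-[543.7,-337.2]; X=d[:,0]*np.cos(a)+d[:,1]*np.sin(a); print(nm,len(pts),np.median(X).round(2),np.polyfit(d[:,1],X,1)[0].round(4))
E
```

```text
w7 305 [ 61  63  65  66  67  69  86 116 129 101  73  67  68  68  68  68  69  69
  69  69]
w7 340 [ 64  64  64  64  64  70 104 141 141  93  64  65  65  65  65  65  65  65
  65  65]
w7 380 [ 64  63  63  63  66  86 122 147 138  86  60  63  64  64  64  64  64  64
  64  64]
w7 420 [ 62  62  62  62  71 102 132 136 116  76  60  62  62  63  63  63  63  63
  63  63]
F 50 -103.54 -0.0066
N 40 -102.05 -0.0043
U 6 -102.48 -0.0243
wrist4 305 [ 58  58  59  61  64  67  76 109 145 147 101  72  71  72  72  72  72  72
  72  72]
wrist4 340 [ 63  63  63  63  63  62  70 108 148 150  97  63  64  64  64  64  64  64
  64  64]
wrist4 380 [ 60  60  60  60  60  60  75 119 156 151  92  57  60  61  61  61  61  61
  61  61]
wrist4 420 [ 62  62  62  62  62  69  99 134 152 146  92  59  62  63  63  63  63  63
  63  63]
F 50 -103.08 -0.0024
N 40 -101.94 -0.0085
U 13 -102.86 -0.0018
```

```bash
python3 -m jog '[[0.84,0.6,0,0,0,0,0],[0.84,0.6,0,0,0,0,0],[0.84,0.6,0,0,0,0,0],[0.84,0.6,0,0,0,0,0],[0.84,0.6,0,0,0,0,0]]'; python3 -m jog '[[0.84,0.6,0.6,0,0,0,0],[0.84,0.6,0.6,0,0,0,0],[0.84,0.6,0.6,0,0,0,0],[0.84,0.6,0.6,0,0,0,0],[0.84,0.6,0.6,0,0,0,0]]'
python3 - <<'E'
from m import *
print(tool()[:3,3]); go(.641,.002,.09,-6.58); go(.641,.002,.024,-6.58)
E
```

```text
time: 43.5
ee_pos: [0.5597, -0.0898, 0.2781]
orientation: [-0.002, 0.747, 0.665, -0.001]
wrist_force: [-0.3, 0.1, 1.0]
finger_gap: 0.003
finger_force: 0.0
time: 44.0
ee_pos: [0.6427, 0.0001, 0.2065]
orientation: [-0.001, 0.748, 0.664, -0.001]
wrist_force: [0.1, -0.4, 1.5]
finger_gap: -0.0
finger_force: 0.0
[6.42693482e-01 6.32640903e-05 2.06501515e-01]
shift [ 0.015 -0.012  0.971] turn [-0.0006  0.0001 -0.0006]
shift [ 0.015 -0.01   1.521] turn [-0.0006  0.0001 -0.0006]
```

```bash
python3 -m jog '[[0.03,0,0.97,0,0,0,0],[0.03,0,0.97,0,0,0,0],[0.03,0,0.97,0,0,0,0],[0.03,0,0.97,0,0,0,0],[0.03,0,0.97,0,0,0,0]]'; python3 -m jog '[[0.01,0,0.53,0,0,0,0],[0.01,0,0.53,0,0,0,0],[0.01,0,0.53,0,0,0,0],[0.01,0,0.53,0,0,0,0]]'; python3 -m jog '[[-0.05,0,0,0,0,0,0],[-0.05,0,0,0,0,0,0],[-0.05,0,0,0,0,0,0]]';  python3 -m jog '[[-0.02,0,0,0,0,0,0],[-0.02,0,0,0,0,0,0],[-0.02,0,0,0,0,0,0]]';  python3 -m jog '[[-0.02,0,0,0,0,0,0],[-0.02,0,0,0,0,0,0],[-0.02,0,0,0,0,0,0]]'
```

```text
time: 44.5
ee_pos: [0.6448, 0.0025, 0.0934]
orientation: [0.001, 0.748, 0.663, 0.001]
wrist_force: [-0.4, 0.2, 1.0]
finger_gap: 0.003
finger_force: 0.0
time: 44.9
ee_pos: [0.6456, 0.0048, 0.0298]
orientation: [0.001, 0.748, 0.664, 0.001]
wrist_force: [0.2, 0.2, 1.2]
finger_gap: 0.001
finger_force: 0.0
time: 45.2
ee_pos: [0.645, -0.0013, 0.0293]
orientation: [0.001, 0.748, 0.664, 0.001]
wrist_force: [-0.7, -0.1, 0.2]
finger_gap: 0.001
finger_force: 0.0
time: 45.5
ee_pos: [0.6437, -0.0033, 0.028]
orientation: [-0.0, 0.748, 0.664, 0.0]
wrist_force: [0.4, 0.3, -0.5]
finger_gap: -0.004
finger_force: 0.0
time: 45.8
ee_pos: [0.6434, -0.0057, 0.0279]
orientation: [-0.0, 0.748, 0.664, 0.0]
wrist_force: [-0.5, -0.7, 0.6]
finger_gap: 0.004
finger_force: 0.0
```

```bash
python3 -m jog '[[-0.03,0,0.05,0,0,0,0],[-0.05,0,0.05,0,0,0,0],[-0.05,0,0.05,0,0,0,0]]';  python3 -m jog '[[-0.02,0,0,0,0,0,0],[-0.02,0,0,0,0,0,0],[-0.02,0,0,0,0,0,0]]';  python3 -m jog '[[-0.02,0,0,0,0,0,0],[-0.02,0,0,0,0,0,0],[-0.02,0,0,0,0,0,0]]'; python3 -m jog '[[-0.02,0,0,0,0,0,0],[-0.02,0,0,0,0,0,0],[-0.02,0,0,0,0,0,0]]'
```

```text
time: 46.1
ee_pos: [0.6423, -0.0121, 0.0215]
orientation: [-0.0, 0.748, 0.664, -0.0]
wrist_force: [-0.3, 0.4, 0.3]
finger_gap: -0.0
finger_force: 0.0
time: 46.4
ee_pos: [0.6426, -0.0141, 0.0221]
orientation: [0.0, 0.748, 0.664, 0.0]
wrist_force: [-0.4, -0.0, 0.1]
finger_gap: 0.001
finger_force: 0.0
time: 46.7
ee_pos: [0.6426, -0.0158, 0.0221]
orientation: [-0.0, 0.748, 0.664, 0.001]
wrist_force: [1.9, 3.0, -0.9]
finger_gap: 0.003
finger_force: 1.6
time: 47.0
ee_pos: [0.6429, -0.0164, 0.0222]
orientation: [-0.001, 0.747, 0.664, 0.002]
wrist_force: [2.7, 8.7, -0.8]
finger_gap: 0.004
finger_force: 4.1
```

```bash
python3 -m jog '[[-0.015,0,0,0,0,0,0],[-0.015,0,0,0,0,0,0],[-0.015,0,0,0,0,0,0]]';  python3 -m jog '[[-0.015,0,0,0,0,0,0],[-0.015,0,0,0,0,0,0],[-0.015,0,0,0,0,0,0]]'; python3 -m jog '[[0.15,0,0,0,0,0,0],[0.15,0,0,0,0,0,0],[0.15,0,-0.9,0,0,0,0],[0.15,0,-0.9,0,0,0,0],[0.15,0,-0.9,0,0,0,0],[0.15,0,-0.9,0,0,0,0]]'; python3 -m jog '[[-0.8,-0.7,-1,0,0,0,0],[-0.8,-0.7,-1,0,0,0,0],[-0.8,-0.7,-1,0,0,0,0],[-0.8,-0.7,-1,0,0,0,0],[-0.8,-0.7,-1,0,0,0,0]]'; python3 -m jog '[[-1,-0.7,-0.3,0,0,0,0],[-1,-0.7,-0.3,0,0,0,0],[-1,-0.7,-0.3,0,0,0,0],[-1,-0.7,-0.3,0,0,0,0],[-1,-0.7,-0.3,0,0,0,0]]'
python3 - <<'E'
from m import *
print(tool()[:3,3])
c=shot("wrist","w8.png"); plates2(c); print(unit(c)[:4]); H,S,V=hsv(c); w=cloud(c); print(w[200,320])
g=cv2.cvtColor(c["image"],cv2.COLOR_RGB2GRAY).astype(float)
np.savez("w8.npz",**{k:c[k] for k in("image","depth","pose","fx","fy","cx","cy")})
for b in blobs((H>75)&(H<95)&(S>100)&(V>60)&(w[...,2]>.055),60): print(np.nanmedian(w[b],0).round(4))
E
```

```text
time: 47.3
ee_pos: [0.643, -0.0166, 0.0222]
orientation: [-0.002, 0.747, 0.665, 0.004]
wrist_force: [3.4, 11.7, -1.4]
finger_gap: -0.002
finger_force: 6.1
time: 47.6
ee_pos: [0.643, -0.0167, 0.0222]
orientation: [-0.003, 0.747, 0.665, 0.005]
wrist_force: [3.9, 16.0, -1.6]
finger_gap: -0.001
finger_force: 8.2
time: 48.2
ee_pos: [0.6456, -0.0056, 0.1329]
orientation: [0.003, 0.748, 0.664, 0.001]
wrist_force: [0.5, 0.3, -0.7]
finger_gap: 0.0
finger_force: 0.0
time: 48.7
ee_pos: [0.5478, -0.092, 0.2513]
orientation: [0.001, 0.749, 0.663, -0.0]
wrist_force: [0.3, -0.1, -0.9]
finger_gap: -0.002
finger_force: 0.0
time: 49.2
ee_pos: [0.4506, -0.1993, 0.284]
orientation: [-0.001, 0.749, 0.663, -0.0]
wrist_force: [0.6, -0.6, 0.4]
finger_gap: -0.003
finger_force: 0.0
[ 0.45062091 -0.19926149  0.28400695]
(array([572.4, -90.3]), 206.6, 115.4, -6.88, 'handle', 1082, array([479.2, -73. ]), ((479.21734619140625, -75.14103698730469), (78.50015258789062, 13.827792167663574), 83.47947692871094))
(array([ 559. , -214.3]), 205.8, 126.8, -6.61, 'handle', 712, array([ 465.6, -201.2]), ((465.6319885253906, -202.90032958984375), (78.12129974365234, 13.45528793334961), 83.53753662109375))
[(array([535.1, -96.6]), 47.7, 12.0, -68.2), (array([ 521.3, -201.2]), 41.5, 8.7, 58.95), (array([ 543.7, -337.4]), 209.1, 122.8, -6.54), (array([ 812. , -478.1]), 223.9, 104.5, 89.96)]
[ 0.44533768 -0.25627194  0.00076168]
[ 0.5599 -0.0862  0.0656]
[ 0.5458 -0.2152  0.0657]
```

```bash
python3 -m jog '[[-0.65,0.2,0.4,0,0,0,0],[-0.65,0.2,0.4,0,0,0,0],[-0.65,0.2,0.4,0,0,0,0],[-0.65,0.2,0.4,0,0,0,0]]';python3 -m jog '[[-0.65,0.2,0.4,0,0,0,0],[-0.65,0.2,0.4,0,0,0,0],[-0.65,0.2,0.4,0,0,0,0],[-0.65,0.2,0.4,0,0,0,0]]'
python3 - <<'E'
from m import *
print(tool()[:3,3]); go(.4775,-.3618,.09,-6.58); go(.4775,-.3618,.0575,-6.58)
for n in("top","scene"):
    c=shot(n); H,S,V=hsv(c); w=cloud(c); m=(H>3)&(H<16)&(S>140)&(V>110)&(w[...,0]>.45)&(w[...,0]<.62)&(w[...,1]<-.33)&(w[...,2]>.045)
    print(n,m.sum(),w[m].mean(0) if m.any() else "", w[m].min(0),w[m].max(0))
E
```

```text
time: 49.65
ee_pos: [0.4659, -0.2778, 0.2356]
orientation: [-0.002, 0.747, 0.664, -0.0]
wrist_force: [-0.2, 1.0, 0.0]
finger_gap: -0.002
finger_force: 0.0
time: 50.05
ee_pos: [0.4807, -0.358, 0.1894]
orientation: [-0.001, 0.747, 0.664, 0.0]
wrist_force: [-0.3, 0.4, 0.2]
finger_gap: 0.003
finger_force: 0.0
[ 0.48068905 -0.35795744  0.18943316]
shift [-0.037 -0.022  0.829] turn [-0.0002 -0.0003 -0.0004]
shift [-0.037 -0.021  1.099] turn [-0.0002 -0.0003 -0.0004]
top 36 [ 0.51869864 -0.36608458  0.05925438] [ 0.5106622  -0.38460374  0.04534685] [ 0.55017542 -0.35484536  0.06979972]
scene 62 [ 0.51964404 -0.36987363  0.05840928] [ 0.51059509 -0.38017366  0.04636679] [ 0.52466464 -0.35616576  0.06767248]
```

```bash
python3 -m jog '[[-0.037,-0.022,0.8,0,0,0,0],[-0.037,-0.022,0.8,0,0,0,0],[-0.037,-0.022,0.8,0,0,0,0],[-0.037,-0.022,0.8,0,0,0,0],[-0.037,-0.022,0.8,0,0,0,0]]'
python3 - <<'E'
from m import *
print(tool()[:3,3]); go(.4775,-.3618,.0575,-6.58)
E
```

```text
time: 50.65
ee_pos: [0.4792, -0.3646, 0.0975]
orientation: [0.003, 0.748, 0.664, 0.0]
wrist_force: [0.0, -0.6, 1.2]
finger_gap: 0.001
finger_force: 0.0
[ 0.47920497 -0.36461439  0.0975091 ]
shift [ 0.023 -0.018  0.333] turn [ 0.0007  0.0005 -0.0005]
```

```bash
python3 -m jog '[[0.023,-0.018,0.15,0,0,0,0],[0.023,-0.018,0.32,0,0,0,0],[0.023,-0.018,0.32,0,0,0,0],[0.023,-0.018,0.32,0,0,0,0]]'; python3 -m jog '[[0,0.08,0,0,0,0,0],[0,0.16,0,0,0,0,0],[0,0.24,0,0,0,0,0],[0,0.32,0,0,0,0,0],[0,0.4,0,0,0,0,0],[0,0.48,0,0,0,0,0],[0,0.54,0,0,0,0,0],[0,0.54,0,0,0,0,0]]'; python3 -m jog '[[0,0.03,0,0,0,0,0],[0,0.05,0,0,0,0,0],[0,0.05,0,0,0,0,0]]'; python3 -m jog '[[0,0.03,0,0,0,0,0],[0,0.05,0,0,0,0,0],[0,0.05,0,0,0,0,0]]'
```

```text
time: 51.05
ee_pos: [0.4766, -0.3616, 0.0578]
orientation: [0.001, 0.748, 0.664, 0.0]
wrist_force: [-0.1, -0.5, -0.2]
finger_gap: 0.003
finger_force: 0.0
time: 51.85
ee_pos: [0.5411, -0.3684, 0.0553]
orientation: [0.0, 0.748, 0.664, 0.0]
wrist_force: [-0.2, -0.5, -0.0]
finger_gap: -0.004
finger_force: 0.0
time: 52.15
ee_pos: [0.5456, -0.3689, 0.0553]
orientation: [-0.0, 0.748, 0.664, 0.0]
wrist_force: [-0.7, 0.5, -0.5]
finger_gap: 0.004
finger_force: 0.2
time: 52.45
ee_pos: [0.5498, -0.3694, 0.0553]
orientation: [-0.002, 0.748, 0.664, -0.001]
wrist_force: [-6.7, 1.2, 2.8]
finger_gap: 0.003
finger_force: 3.2
```

```bash
python3 -m jog '[[0,0.02,0,0,0,0,0],[0,0.03,0,0,0,0,0],[0,0.03,0,0,0,0,0]]'; python3 -m jog '[[0,0.02,0,0,0,0,0],[0,0.02,0,0,0,0,0],[0,0.02,0,0,0,0,0]]';  python3 -m jog '[[0,-0.15,0,0,0,0,0],[0,-0.15,0,0,0,0,0],[0,-0.15,-0.7,0,0,0,0],[0,-0.15,-0.7,0,0,0,0],[0,-0.15,-0.7,0,0,0,0]]'
python3 - <<'E'
from m import *
for n in("top","scene"):
    c=shot(n,n+"9.png"); H,S,V=hsv(c); w=cloud(c); m=(H>3)&(H<16)&(S>140)&(V>110)&(w[...,0]>.45)&(w[...,0]<.65)&(w[...,1]<-.33)&(w[...,2]>.045)
    print(n,m.sum(),w[m].mean(0) if m.any() else "")
i=c["image"][180:360,150:400][:,:,::-1]; cv2.imwrite("pics/s9c.png",cv2.resize(i,None,fx=3,fy=3,interpolation=cv2.INTER_CUBIC))
print(tool()[:3,3]); go(.5022,-.3068,.1,-6.58)
E
```

```text
time: 52.75
ee_pos: [0.5501, -0.3694, 0.0553]
orientation: [-0.004, 0.748, 0.663, -0.003]
wrist_force: [-15.1, 2.2, 9.8]
finger_gap: 0.002
finger_force: 7.6
time: 53.05
ee_pos: [0.5503, -0.3694, 0.0553]
orientation: [-0.005, 0.749, 0.663, -0.005]
wrist_force: [-19.8, 2.8, 13.1]
finger_gap: 0.0
finger_force: 10.5
time: 53.55
ee_pos: [0.5441, -0.3713, 0.1464]
orientation: [0.006, 0.748, 0.664, 0.001]
wrist_force: [0.8, -0.9, -0.1]
finger_gap: -0.002
finger_force: 0.0
top 48 [ 0.56534129 -0.39750975  0.06076821]
scene 59 [ 0.57312013 -0.37645778  0.05840568]
[ 0.54153076 -0.36929072  0.14102037]
shift [ 0.479 -0.388  0.339] turn [ 0.0006  0.0003 -0.0006]
```

View pics/s9c.png

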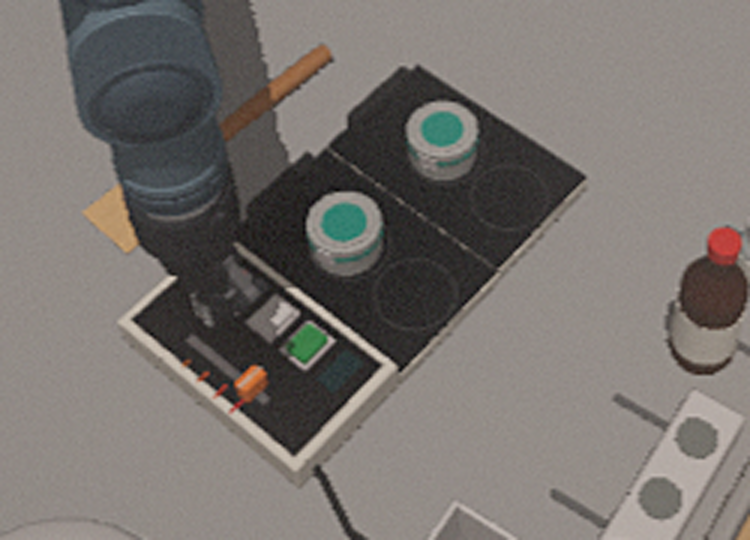

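The scene crop shows the slide at its end stop, at crop (250,383). Both tins are upright on closed, aligned plates. Now the keys, red first.

```bash
python3 -m jog '[[0.47,-0.36,0,0,0,0,0],[0.47,-0.36,0,0,0,0,0],[0.47,-0.36,0.3,0,0,0,0],[0.47,-0.36,0.3,0,0,0,0],[0.47,-0.36,0.3,0,0,0,0]]'
python3 - <<'E'
from m import *
print(tool()[:3,3]); go(.5025,-.3068,.065,-6.58)
E
```

```text
time: 54.15
ee_pos: [0.5025, -0.3064, 0.1021]
orientation: [-0.002, 0.748, 0.664, -0.0]
wrist_force: [0.3, 0.0, 0.8]
finger_gap: 0.004
finger_force: 0.0
[ 0.5025183  -0.30638581  0.10207443]
shift [-0.004  0.001  0.309] turn [-0.0005 -0.0004 -0.0006]
```

```bash
python3 -m jog '[[0,0,0.2,0,0,0,0],[0,0,0.28,0,0,0,0],[0,0,0.28,0,0,0,0],[0,0,0.28,0,0,0,0]]'; python3 -m jog '[[0,0,0.05,0,0,0,0],[0,0,0.08,0,0,0,0],[0,0,0.08,0,0,0,0]]';  python3 -m jog '[[0,0,0.03,0,0,0,0],[0,0,0.03,0,0,0,0],[0,0,0.03,0,0,0,0]]'
```

```text
time: 54.55
ee_pos: [0.5039, -0.3077, 0.0705]
orientation: [0.0, 0.748, 0.664, 0.0]
wrist_force: [0.3, 0.3, 0.4]
finger_gap: 0.001
finger_force: 0.0
time: 54.85
ee_pos: [0.5033, -0.3071, 0.0601]
orientation: [-0.0, 0.748, 0.664, -0.0]
wrist_force: [0.7, -0.2, 0.0]
finger_gap: -0.0
finger_force: 0.0
time: 55.15
ee_pos: [0.5037, -0.3074, 0.0571]
orientation: [0.0, 0.748, 0.664, 0.0]
wrist_force: [0.2, 0.4, 2.2]
finger_gap: 0.003
finger_force: 1.3
```

```bash
python3 -m jog '[[0,0,0.03,0,0,0,0],[0,0,0.03,0,0,0,0],[0,0,0.03,0,0,0,0]]'; python3 -m jog '[[0,0,0.03,0,0,0,0],[0,0,0.03,0,0,0,0],[0,0,0.03,0,0,0,0]]'
```

```text
time: 55.45
ee_pos: [0.5039, -0.3075, 0.054]
orientation: [0.001, 0.748, 0.664, 0.0]
wrist_force: [-0.8, 2.2, 8.2]
finger_gap: -0.001
finger_force: 3.9
time: 55.75
ee_pos: [0.504, -0.3075, 0.0536]
orientation: [0.001, 0.748, 0.664, 0.0]
wrist_force: [-7.9, 5.5, 29.0]
finger_gap: -0.001
finger_force: 14.5
```

```bash
python3 -m jog '[[0,0,-0.25,0,0,0,0],[0,0,-0.25,0,0,0,0],[0,0,-0.25,0,0,0,0],[0,0.333,-0.25,0,0,0,0],[0,0.333,-0.25,0,0,0,0],[0,0.333,-0.25,0,0,0,0],[0,0.333,-0.25,0,0,0,0]]'
python3 - <<'E'
from m import *
print(tool()[:3,3]); go(.5417,-.3114,.06,-6.58)
E
```

```text
time: 56.45
ee_pos: [0.5422, -0.3115, 0.0784]
orientation: [-0.001, 0.748, 0.664, -0.0]
wrist_force: [0.2, 0.4, -0.9]
finger_gap: -0.001
finger_force: 0.0
[ 0.54216624 -0.31150571  0.0784186 ]
shift [ 0.    -0.004  0.153] turn [-0.0003 -0.0002 -0.0007]
```

```bash
python3 -m jog '[[0,0,0.1,0,0,0,0],[0,0,0.16,0,0,0,0],[0,0,0.16,0,0,0,0]]'; python3 -m jog '[[0,0,0.03,0,0,0,0],[0,0,0.05,0,0,0,0],[0,0,0.05,0,0,0,0]]'; python3 -m jog '[[0,0,0.02,0,0,0,0],[0,0,0.02,0,0,0,0],[0,0,0.02,0,0,0,0]]'; python3 -m jog '[[0,0,0.015,0,0,0,0],[0,0,0.015,0,0,0,0],[0,0,0.015,0,0,0,0]]'
```

```text
time: 56.75
ee_pos: [0.5419, -0.3114, 0.0587]
orientation: [-0.001, 0.748, 0.664, -0.0]
wrist_force: [-1.3, 1.1, 1.9]
finger_gap: -0.003
finger_force: 0.8
time: 57.05
ee_pos: [0.5427, -0.3119, 0.0544]
orientation: [-0.0, 0.748, 0.664, -0.0]
wrist_force: [-2.7, 1.4, 4.6]
finger_gap: 0.0
finger_force: 2.3
time: 57.35
ee_pos: [0.5429, -0.3119, 0.0539]
orientation: [0.0, 0.748, 0.664, -0.0]
wrist_force: [-5.0, 3.0, 14.6]
finger_gap: 0.001
finger_force: 6.9
time: 57.65
ee_pos: [0.543, -0.312, 0.0537]
orientation: [0.001, 0.748, 0.664, -0.0]
wrist_force: [-9.0, 6.3, 22.9]
finger_gap: -0.0
finger_force: 11.6
```

Timer fully down. Release and press start.

```bash
python3 -m jog '[[0,0,-0.25,0,0,0,0],[0,0,-0.25,0,0,0,0],[0,0,-0.25,0,0,0,0],[0,0.32,-0.25,0,0,0,0],[0,0.32,-0.25,0,0,0,0],[0,0.32,-0.25,0,0,0,0],[0,0.32,-0.25,0,0,0,0]]'
python3 -m jog '[[0,0,0.1,0,0,0,0],[0,0,0.17,0,0,0,0],[0,0,0.17,0,0,0,0]]'; python3 -m jog '[[0,0,0.03,0,0,0,0],[0,0,0.04,0,0,0,0],[0,0,0.04,0,0,0,0]]'; python3 -m jog '[[0,0,0.02,0,0,0,0],[0,0,0.02,0,0,0,0],[0,0,0.02,0,0,0,0]]'
```

```text
time: 58.35
ee_pos: [0.5805, -0.3162, 0.0793]
orientation: [-0.001, 0.748, 0.664, -0.0]
wrist_force: [-0.2, -0.4, -0.1]
finger_gap: 0.001
finger_force: 0.0
time: 58.65
ee_pos: [0.5801, -0.3161, 0.0581]
orientation: [-0.001, 0.748, 0.664, -0.0]
wrist_force: [-0.6, 1.2, 2.4]
finger_gap: 0.0
finger_force: 1.0
time: 58.95
ee_pos: [0.5807, -0.3164, 0.055]
orientation: [-0.0, 0.748, 0.664, -0.0]
wrist_force: [-3.9, 1.2, 3.6]
finger_gap: 0.001
finger_force: 2.0
time: 59.25
ee_pos: [0.5811, -0.3165, 0.054]
orientation: [0.0, 0.748, 0.664, -0.0]
wrist_force: [-5.1, 2.4, 10.5]
finger_gap: -0.0
finger_force: 5.3
```

```bash
python3 -m jog '[[0,0,0.03,0,0,0,0],[0,0,0.03,0,0,0,0],[0,0,0.03,0,0,0,0]]'; python3 -m jog '[[0,0,-0.3,0,0,0,0],[0,0,-0.5,0,0,0,0],[0,0,-1,0,0,0,0],[0,0,-1,0,0,0,0],[0,0,-1,0,0,0,0]]'; python3 -m jog '[[0.3,-0.85,-0.9,0,0,0,0],[0.3,-0.85,-0.9,0,0,0,0],[0.3,-0.85,-0.9,0,0,0,0],[0.3,-0.85,-0.9,0,0,0,0]]'; python3 -m jog '[[0.8,0,0,0,0,0,0],[0.8,0,0,0,0,0,0],[0.8,0,0,0,0,0,0],[0.8,0,0,0,0,0,0]]'
python3 - <<'E'
from m import *
print(tool()[:3,3])
c=shot("wrist","w10.png"); plates2(c); print(unit(c)); H,S,V=hsv(c); w=cloud(c)
for b in blobs((H>75)&(H<95)&(S>100)&(V>60)&(w[...,2]>.055),60): print(np.nanmedian(w[b],0).round(4))
c=shot("top"); plates2(c); print(unit(c)); H,S,V=hsv(c); w=cloud(c)
m=(H>3)&(H<16)&(S>140)&(V>110)&(w[...,0]>.45)&(w[...,0]<.65)&(w[...,1]<-.33)&(w[...,2]>.045); print(m.sum(),np.nanmedian(w[m],0))
E
```

```text
time: 59.55
ee_pos: [0.5812, -0.3166, 0.0536]
orientation: [0.001, 0.748, 0.664, -0.0]
wrist_force: [-10.8, 6.1, 27.9]
finger_gap: -0.002
finger_force: 13.9
time: 60.05
ee_pos: [0.5835, -0.3179, 0.172]
orientation: [0.003, 0.748, 0.664, 0.001]
wrist_force: [0.7, -0.9, -0.4]
finger_gap: 0.006
finger_force: 0.0
time: 60.45
ee_pos: [0.483, -0.268, 0.2804]
orientation: [0.002, 0.748, 0.664, 0.0]
wrist_force: [1.5, -0.8, 0.4]
finger_gap: 0.004
finger_force: 0.0
time: 60.85
ee_pos: [0.4956, -0.1725, 0.275]
orientation: [-0.001, 0.747, 0.665, -0.001]
wrist_force: [-1.0, 0.5, 0.5]
finger_gap: 0.004
finger_force: 0.0
[ 0.49563553 -0.17253393  0.27503825]
(array([572.6, -85.1]), 207.0, 126.5, -6.62, 'handle', 1035, array([480.2, -73.2]), ((479.8174133300781, -74.93013000488281), (79.08238220214844, 14.167715072631836), 83.36830139160156))
(array([ 558.7, -214.6]), 206.5, 126.7, -6.62, 'handle', 619, array([ 466. , -201.9]), ((466.2025451660156, -202.44287109375), (78.17082214355469, 14.11962890625), 83.79534149169922))Traceback (most recent call last):
  File "<stdin>", line 3, in <module>
  File "m.py", line 25, in unit
    r=rect(c,b&(w[...,2]<.045),.04); (x,y),(a,d),t=r
  File "m.py", line 5, in rect
    cs,_=cv2.findContours(m.astype(np.uint8),cv2.RETR_EXTERNAL,cv2.CHAIN_APPROX_NONE); k=max(cs,key=cv2.contourArea)[:,0]
                                                                                         ~~~^^^^^^^^^^^^^^^^^^^^^^^^
ValueError: max() iterable argument is empty
```

View pics/w10.png

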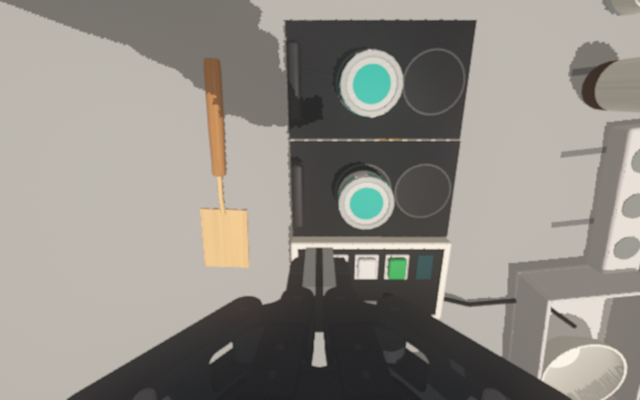

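The final view shows the plates parallel with closed seams at row 140 and along the unit. Both tins are upright on the plates, at (371,84) and (366,203), and the gripper is clear.

```bash
python3 -c "
from bench import ctrl
print(ctrl.close_job())"
```

```text
the job is handed in; nothing more can be done
None
```

The job is done and handed in at about 61 s of robot time: the plates are joined to the unit within about 1 mm, both tins stand upright on them, the heat slide was pushed until it stopped hard, and power, timer and start were each pressed fully down in that order; one plate was knocked aside partway and was put back before the slide and keys.

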